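# Put the painted pots back on their own bats

### The job

The three painted pots have got onto the wrong bats. Park one of them on the empty cork mat on the way, and swap them round until each pot stands upright in the middle of the bat of its own colour (blue, green, red). Set every pot down gently, do not drop or tip it, and leave the three small paint jars where they are.

Things in the scene. Friction and masses are not known exactly. Their poses are not given: they have to be found in the camera images.
- pot_blue: Round-bellied white pot with blue leaves, blue rim and blue inside, open at the top, about 0.2 kg, loose. 72 mm high; the outside is 64 mm across, straight-walled from 25 to 50 mm above its foot (the place to grip), foot 46 mm, rim 54 mm across. Origin: centre of its underside, z up; round about z. Starts on a bat of another colour.
- pot_green: White beaker with green upright stripes, green rim and green inside, open at the top, about 0.22 kg, loose. 92 mm high, outside 58 mm across at the foot widening to 62 mm at the rim; grip it 50 to 70 mm above its foot. Origin: centre of its underside, z up; round about z. Starts on a bat of another colour.
- pot_red: White bud vase with red dots and a red lip, black spot for its mouth, about 0.18 kg, loose. 88 mm high; belly 60 mm across from 18 to 34 mm above the foot, foot 48 mm across; neck 30 mm across, straight from 56 to 78 mm above the foot (the place to grip), lip 38 mm across. Origin: centre of its underside, z up; round about z. Starts on a bat of another colour.
- bat_blue: A round blue wheel bat (board), 110 mm across and 8 mm thick, fixed to the bench. Origin: centre of its underside, z up, so its top is 8 mm above the origin. The home of the pot with the same colour of decoration.
- bat_green: A round green wheel bat (board), 110 mm across and 8 mm thick, fixed to the bench. Origin: centre of its underside, z up, so its top is 8 mm above the origin. The home of the pot with the same colour of decoration.
- bat_red: A round red wheel bat (board), 110 mm across and 8 mm thick, fixed to the bench. Origin: centre of its underside, z up, so its top is 8 mm above the origin. The home of the pot with the same colour of decoration.
- cork_mat: A round brown cork mat, 110 mm across and 8 mm thick, fixed to the bench, empty at the start: the free spot, and empty again at the end. Origin: centre of its underside, z up, top 8 mm above it.
- jar_yellow: A small closed paint jar, lid yellow, 42 mm across and 34 mm high, standing loose on the bench. Origin: centre of its underside, z up. Not to be moved.
- jar_orange: A small closed paint jar, lid orange, 42 mm across and 34 mm high, standing loose on the bench. Origin: centre of its underside, z up. Not to be moved.
- jar_black: A small closed paint jar, lid black, 42 mm across and 34 mm high, standing loose on the bench. Origin: centre of its underside, z up. Not to be moved.
Things that resemble listed ones, but are neither listed nor needed, are in the scene too. Of the things that look like the cork_mat, the smaller one is meant.

How it is judged:
On the way:
1. one of the pots has been set down upright on the cork mat and let go (((horizontal distance between pot_blue and cork_mat below 0.04 m and z of pot_blue in the frame of cork_mat between 0.004 and 0.012 m and angle between pot_blue's own z axis and vertical below 0.1 rad and contact force between pot_blue and the fingers below 0.1 N) or (horizontal distance between pot_green and cork_mat below 0.04 m and z of pot_green in the frame of cork_mat between 0.004 and 0.012 m and angle between pot_green's own z axis and vertical below 0.1 rad and contact force between pot_green and the fingers below 0.1 N) or (horizontal distance between pot_red and cork_mat below 0.04 m and z of pot_red in the frame of cork_mat between 0.004 and 0.012 m and angle between pot_red's own z axis and vertical below 0.1 rad and contact force between pot_red and the fingers below 0.1 N))), for 0.2 s.
At the end, for the whole second after the job is handed in: Each pot stands upright (within 0.1 rad) and at rest on the bat of its own colour, its centre within 15 mm of the bat's centre and its underside within 4 mm of the bat's top (horizontal distance between pot_blue and bat_blue below 0.015 m and z of pot_blue in the frame of bat_blue between 0.004 and 0.012 m and angle between each of pot_blue, pot_green, pot_red's own z axis and vertical below 0.1 rad and linear speed of each of pot_blue, pot_green, pot_red below 0.02 m/s and angular speed of each of pot_blue, pot_green, pot_red below 0.2 rad/s and horizontal distance between pot_green and bat_green below 0.015 m and z of pot_green in the frame of bat_green between 0.004 and 0.012 m and horizontal distance between pot_red and bat_red below 0.015 m and z of pot_red in the frame of bat_red between 0.004 and 0.012 m); the robot touches nothing.
It fails at once if a pot is tipped (more than 0.5 rad) (angle between any of pot_blue, pot_green, pot_red's own z axis and vertical above 0.5 rad).
It fails at once if a pot is dropped (in the air, touching nothing, with its foot more than 14 mm above the bats and the cork mat) ((height (world z) of pot_blue above 0.022 m and contact force between pot_blue and anything else below 0.01 N) or (height (world z) of pot_green above 0.022 m and contact force between pot_green and anything else below 0.01 N) or (height (world z) of pot_red above 0.022 m and contact force between pot_red and anything else below 0.01 N)).
It fails at once if a pot is banged down on a bat or the cork mat (more than 50 N between them) (contact force between any of pot_blue, pot_green, pot_red and bat_blue above 50 N or contact force between any of pot_blue, pot_green, pot_red and bat_green above 50 N or contact force between any of pot_blue, pot_green, pot_red and bat_red above 50 N or contact force between any of pot_blue, pot_green, pot_red and cork_mat above 50 N).
It fails at once if a paint jar is shifted by more than 25 mm (distance of any of jar_yellow, jar_orange, jar_black from where it was at the start of the episode above 0.025 m).
It also fails if it takes over 99 s, if anything falls off the work surface, if the arm or the gripper's body presses on something with over 40 N, if the wrist force passes 120 N, or if a joint passes its speed limit or range.

### The arm

A 6-joint arm with a two-finger parallel gripper is mounted at the origin on the work surface. World frame = base frame: x ahead of the robot, y to its left, z up, the work surface at z = 0. Lengths are in m, angles in rad, forces in N, time in s.
With the tool pointing down it reaches from about 0.225 to 0.725 m from the base axis. Payload 3.1 kg.
Tool frame: the origin (TCP) lies midway between the tips of the shut fingers; the grasp point (between the pads) lies 19 mm behind it; z points along the fingers, y is the direction in which the jaws open and shut (so a half turn about z gives the same grasp; the last joint's range is limited). The gripper opens to 85 mm and grips with 20 to 120 N. Pads are 22 mm wide; open, the fingers measure 114 mm over their backs; the gripper's body (76 mm by 85 mm) begins 54 mm behind the grasp point. The pads swing forward as they close: fully open they stand 13 mm farther back than shut.
Start: joints at [1.121, 0.048, 0.099, 1.622, 0, 1.443], TCP at [0.166, 0.498, 0.231] pointing down, gripper open.
Joint ranges: [-2.91, 2.91], [-0.99, 1.94], [-1.21, 1.42], [-2.12, 2.29], [-1.49, 1.47], [-3.14, 3.14]. Speed limits (rad/s): [2.79, 2.79, 3.14, 3.14, 3.14, 3.14].

### API

Orientations are given as a unit quaternion [w, x, y, z].
In Python, from plant import manip gives the robot as it stands.
- The arm moves only by the tool send_rows, never from a script. Its argument "series" is a list of rows, each an object with "gripper": the closure, from -1 (fully open) to 1 (shut); "offset": the shift along the tool's x, y, z in cm, a list of three; "roll": the turn about the tool's z in degrees. In form: [{"gripper": gripper, "offset": [tx, ty, tz], "roll": roll}, ...]. A call has 1 to 12 rows; each row shifts and turns the pose as measured when the row begins, along the tool's axes as they then stand; what a row does not reach is not made up. A row lasts 1/12 s, in which the tool goes at most 41.7 mm and 7.16 degrees, less where a joint would pass 70% of its speed; a pose out of reach is approached as far as the arm can. A call is refused whole if a number of a shift passes 4.17 or a number of a turn 7.16, either way. A call with a gripper value outside its range is refused whole. The fingers move at their own pace and stop on an object; "force" is the grip in N (left out, the last holds). Time passes only in rows, so rows that do not move let the fingers close. It gives the time, the measured TCP pose, the force and the opening at its end, in the units of the state.
- manip.get_obs(): the state, without advancing time (a new reading comes with each control period).
- manip.get_image(name): name is "scene" or "side" or "wrist"; returns the picture (420x560x3 uint8, blue, green, red); there is no depth.
- manip.camera_info(name): a dict with "fx", "fy", "cx", "cy" (pixels), "distortion" ([k1, k2, p1, p2, k3] as OpenCV has them; the pictures are not rectified), "origin" and "rotation" of the camera in the world. Camera axes: x right, y up, looking along -z (the intrinsics and any distortion apply to the point x, -y, -z); pixel columns grow to the right and rows downward; lengths in m; the calibration is good to about 2 mm. A picture is of the moment at which its call begins: read the wrist's pose just before it. camera_info takes no time and is no camera call; for the wrist camera it gives the pose at the moment of the call.
- manip.sign_off(): hands the job in, once; it reports no verdict.
The state is a dict: "time_s": time; "joint_pos": joint angles; "joint_velocities": joint speeds; "tau": joint torques, N m; "tool_pos": TCP position; "eef_rot": TCP orientation; "ft_force": force on the tool from outside, world axes, zero at the start; "wrist_torque": the same for the moment, N m; "finger_gap": opening from 0.0 (shut) to 1.0 (fully open).
Only numpy, scipy, OpenCV 4.12 (cv2) and the standard library are available. Lean on these libraries where they do the work, as an engineer would, in place of code of your own. Each camera call takes 0.05 s, during which the arm holds its last target.

## Working session

There is one attempt and no reset: what is moved stays moved. The work goes in short steps, Python scripts to look and compute and a tool call to move; the robot and the scene stay as the last step left them, time stands still between calls to the robot, and variables do not carry over. Pictures are saved under pics/ and viewed, and the job is handed in when it is done.

Besides the shell and the picture viewer there is one more tool, called after "Emit:" by a JSON object that holds its "op" and its "data". send_rows: Moves the arm, as the interface text tells. Its arguments: {"type":"object","properties":{"series":{"type":"array"},"force":{"type":"number"}},"required":["series"]}

```bash
mkdir -p pics
python3 - <<'E'
from plant import manip
import cv2
for n in("scene","side","wrist"):
    print(n,manip.camera_info(n)); cv2.imwrite(f"pics/{n}0.png",manip.get_image(n))
print(manip.get_obs())
E
```

```text
scene {'fx': 532.966110381655, 'fy': 532.966110381655, 'cx': 276.17115255524135, 'cy': 211.16567598020808, 'distortion': array([-0.02263412,  0.        ,  0.        ,  0.        ,  0.        ]), 'origin': array([0.96938577, 0.78652753, 1.02414766]), 'rotation': array([0.2847132 , 0.11792564, 0.35908884, 0.88095808])}
side {'fx': 527.338710667447, 'fy': 527.338710667447, 'cx': 278.5113506576442, 'cy': 219.02795811887205, 'distortion': array([-0.18185949,  0.        ,  0.        ,  0.        ,  0.        ]), 'origin': array([-0.11163605, -0.6431931 ,  0.78063191]), 'rotation': array([ 0.86320338,  0.37829276, -0.13610475, -0.30536866])}
wrist {'fx': 377.0565876725901, 'fy': 377.0565876725901, 'cx': 279.85550987757324, 'cy': 209.40000857152, 'distortion': array([-0.05520223,  0.        ,  0.        ,  0.        ,  0.        ]), 'origin': array([0.0899614 , 0.5229426 , 0.37287771]), 'rotation': array([ 0.80124352, -0.12726383, -0.09094296,  0.57753106])}
{'time_s': 0.15, 'joint_pos': array([ 1.12118887e+00,  4.86277223e-02,  9.79296196e-02,  1.62198238e+00,
       -1.43343357e-05,  1.44298195e+00]), 'joint_velocities': array([ 0.00157368, -0.00278711,  0.00389532, -0.00121566,  0.00115184,
        0.00023686]), 'tau': array([ 2.09943297e-03, -3.39258277e+01,  3.20424378e+01,  1.53305917e-02,
       -9.52230653e-05,  8.40128564e-06]), 'tool_pos': array([0.16585496, 0.49761026, 0.23034746]), 'eef_rot': array([-2.61355369e-04,  1.60203152e-01,  9.87083615e-01, -9.05129385e-04]), 'ft_force': array([0.15448235, 0.05368041, 0.55878089]), 'wrist_torque': array([-0.00942599, -0.00991753,  0.00828347]), 'finger_gap': 0.9999575669781968}
```

View pics/scene0.png

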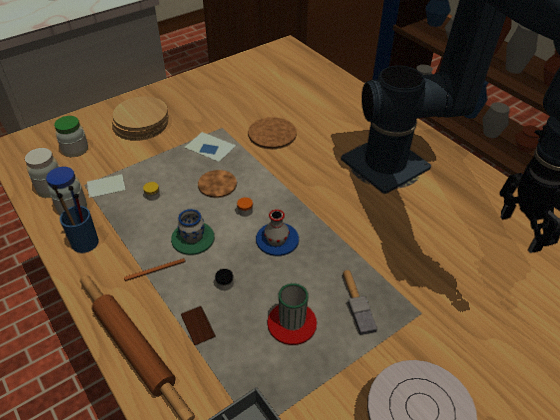

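View pics/side0.png

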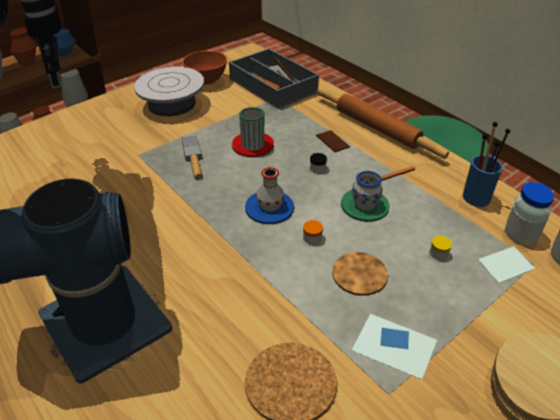

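View pics/wrist0.png

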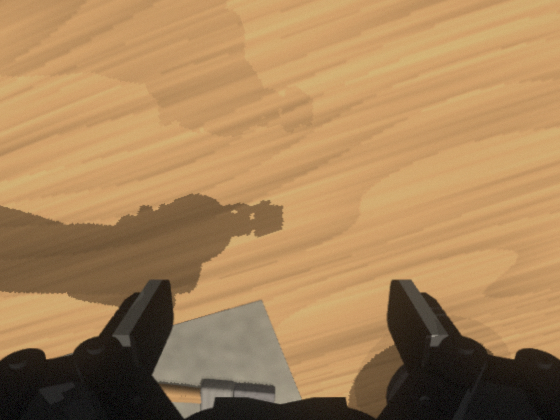

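Scene view: the blue pot is on the green bat (191,233), the red vase on the blue bat (278,237) and the green beaker on the red bat (292,320). The lookalike round cork mats are at (218,183), which is smaller, and (272,132), which is larger. I'll measure both mats and everything else.

```bash
cat > h.py <<'E'
import numpy as np,cv2
from scipy.spatial.transform import Rotation as R
from plant import manip
def info(n):
    c=manip.camera_info(n)
    K=np.array([[c['fx'],0,c['cx']],[0,c['fy'],c['cy']],[0,0,1]])
    q=np.array(c['rotation']); 
    return K,c['distortion'],c['origin'],R.from_quat([q[1],q[2],q[3],q[0]]).as_matrix()
def cast(ci,px,z):
    K,D,o,M=ci
    u=cv2.undistortPoints(np.array(px,float).reshape(-1,1,2),K,D).reshape(-1,2)
    d=np.c_[u[:,0],-u[:,1],-np.ones(len(u))]@M.T
    return o+d*((z-o[2])/d[:,2])[:,None]
def proj(ci,P):
    K,D,o,M=ci
    p=(np.atleast_2d(P)-o)@M; p=p*[1,-1,-1]
    return cv2.projectPoints(p,np.zeros(3),np.zeros(3),K,D)[0].reshape(-1,2)
E
python3 - <<'E'
from h import *
B={'scene':{'red':(262,295,322,348),'blue':(250,215,305,258),'green':(165,215,220,258)},
   'side':{'red':(226,125,280,160),'blue':(238,180,300,226),'green':(335,180,395,222)}}
for n in B:
    ci=info(n); im=cv2.imread(f'pics/{n}0.png'); hsv=cv2.cvtColor(im,cv2.COLOR_BGR2HSV)
    h,s,v=cv2.split(hsv)
    for c,(x0,y0,x1,y1) in B[n].items():
        m={'red':((h<8)|(h>172))&(s>170)&(v>60),'blue':(h>98)&(h<125)&(s>130)&(v>60),'green':(h>50)&(h<90)&(s>80)&(v>40)}[c]
        ys,xs=np.where(m[y0:y1,x0:x1]); P=cast(ci,np.c_[xs+x0,ys+y0],0.008)[:,:2].astype(np.float32)
        # restrict to largest blob
        mm=np.zeros(m.shape,np.uint8); mm[y0:y1,x0:x1]=m[y0:y1,x0:x1]
        k,l,st,_=cv2.connectedComponentsWithStats(mm); i=1+st[1:,4].argmax()
        ys,xs=np.where(l==i);P=cast(ci,np.c_[xs,ys],0.008)[:,:2].astype(np.float32)
        print(n,c,'bat',st[i],cv2.minEnclosingCircle(P))
    cork=((h>5)&(h<18)&(s>90)).astype(np.uint8)
    for box in ({'scene':[(190,163,245,202),(243,112,303,152)],'side':[(325,247,395,297),(240,337,342,419)]}[n]):
        x0,y0,x1,y1=box; sub=cork[y0:y1,x0:x1]*0
        # use brightness/sat contrast
        sub=cork[y0:y1,x0:x1]
        k,l,st,_=cv2.connectedComponentsWithStats(sub); i=1+st[1:,4].argmax();ys,xs=np.where(l==i)
        print(n,'cork',box,st[i],cv2.minEnclosingCircle(cast(ci,np.c_[xs+x0,ys+y0],.008)[:,:2].astype(np.float32)))
    for c,px in {'scene':{'yel':(151,187),'ora':(245,203),'blk':(224,274)},'side':{'yel':(441,243),'ora':(313,228),'blk':(318,158)}}[n].items():
        print(n,c,cast(ci,[px],.034)[0])
a=cv2.imread('pics/scene0.png');b=cv2.imread('pics/side0.png')
cv2.imwrite('pics/crop0.png',np.vstack([cv2.resize(a[110:350,150:350],None,fx=2.4,fy=2.4)[:290*1],]) if 0 else cv2.resize(a[110:350,140:340],None,fx=2.5,fy=2.5,interpolation=cv2.INTER_CUBIC))
cv2.imwrite('pics/crop1.png',cv2.resize(b[100:310,220:420],None,fx=2.8,fy=2.8,interpolation=cv2.INTER_CUBIC))
E
```

```text
scene red bat [268 306  49  38 908] ((0.5572081804275513, 0.28118810057640076), 0.05496767908334732)
scene blue bat [256 224  42  31 529] ((0.4365193247795105, 0.0598752535879612), 0.05454694852232933)
scene green bat [171 223  43  31 578] ((0.6100159287452698, -0.06838060170412064), 0.05462169647216797)
scene cork (190, 163, 245, 202) [  8   7  39  28 853] ((0.45282456278800964, -0.20551128685474396), 0.05735744163393974)
scene cork (243, 112, 303, 152) [   0    0   60   40 2352] ((0.18307064473628998, -0.3137582242488861), 0.13671861588954926)
scene yel [ 0.62062082 -0.2709284   0.034     ]
scene ora [ 0.44705516 -0.0698907   0.034     ]
scene blk [0.61697282 0.09773989 0.034     ]
side red bat [232 134  42  22 408] ((0.5500960350036621, 0.2740700840950012), 0.05503140017390251)
side blue bat [246 194  48  29 735] ((0.43148481845855713, 0.054609403014183044), 0.05458677560091019)
side green bat [342 190  47  31 723] ((0.6032417416572571, -0.07418264448642731), 0.05473804473876953)
side cork (325, 247, 395, 297) [   7    5   56   43 1867] ((0.446863055229187, -0.21226295828819275), 0.05665699765086174)
side cork (240, 337, 342, 419) [   3    0   95   82 5984] ((0.1901201754808426, -0.3076794445514679), 0.08436733484268188)
side yel [ 0.61445539 -0.27729035  0.034     ]
side ora [ 0.44058485 -0.07999846  0.034     ]
side blk [0.61310547 0.09446611 0.034     ]
```

```bash
ls . pics
```

```text
.:
h.py
pics

pics:
crop0.png
crop1.png
scene0.png
side0.png
wrist0.png
```

View pics/crop0.png

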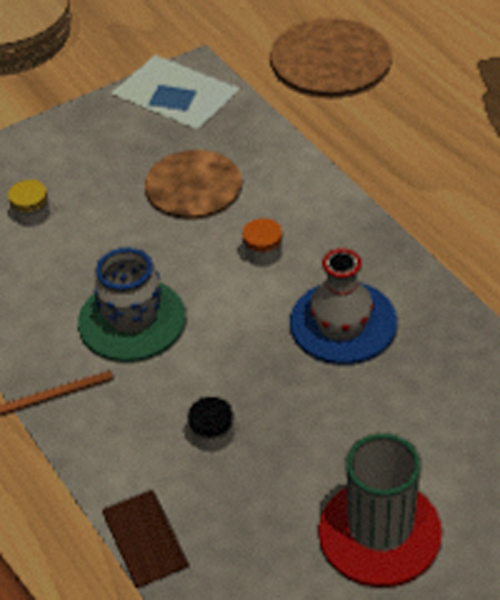

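Run:
```python
from h import *
ci=info('wrist');print(cast(ci,[(280,210),(280,50),(280,400),(100,210),(460,210)],.008))
o=manip.get_obs();q=o['eef_rot'];M=R.from_quat([q[1],q[2],q[3],q[0]]).as_matrix();print(M.T@(np.array([.45,.05,.23])-o['tool_pos'])*100); print(M)
```

```text
[[0.20303164 0.48505031 0.008     ]
 [0.05885157 0.53311761 0.008     ]
 [0.43807619 0.40669526 0.008     ]
 [0.14431261 0.30877045 0.008     ]
 [0.26171205 0.66116105 0.008     ]]
[-41.11248147 -33.47672063   0.08807861]
[[-9.48669764e-01  3.16267339e-01 -8.05968365e-04]
 [ 3.16268285e-01  9.48668262e-01 -1.70313686e-03]
 [ 2.25950044e-04 -1.87061668e-03 -9.99998225e-01]]
```

The crop confirms the target: the small mat at crop (194,183), scene (218,183), measures r≈56 mm against 55 mm expected. The mat at scene (272,132) is larger. I'll move so the wrist camera looks over the pots.

Emit:
{"op": "send_rows", "data": {"series": [{"gripper":-1,"offset":[-1.5,-1.2,-0.3],"roll":0},{"gripper":-1,"offset":[-3,-2.4,-0.3],"roll":0},{"gripper":-1,"offset":[-3,-2.4,-0.3],"roll":0},{"gripper":-1,"offset":[-3,-2.4,-0.3],"roll":0},{"gripper":-1,"offset":[-3,-2.4,-0.3],"roll":0},{"gripper":-1,"offset":[-3,-2.4,-0.3],"roll":0},{"gripper":-1,"offset":[-3,-2.4,-0.3],"roll":0},{"gripper":-1,"offset":[-3,-2.4,-0.3],"roll":0},{"gripper":-1,"offset":[-3,-2.4,-0.3],"roll":0},{"gripper":-1,"offset":[-3,-2.4,-0.3],"roll":0},{"gripper":-1,"offset":[-3,-2.4,-0.3],"roll":0},{"gripper":-1,"offset":[-2,-1.6,-0.3],"roll":0}]}}

```text
time_s: 1.15
tool_pos: [0.4046, 0.1262, 0.261]
eef_rot: [-0.003, 0.153, 0.988, -0.004]
ft_force: [0.7, 0.6, -0.5]
finger_gap: 1.004
```

Run:
```python
from h import *
o=manip.get_obs();print(o['time_s'],o['tool_pos'],o['joint_pos'],o['joint_velocities'].round(2))
cv2.imwrite('pics/wrist1.png',manip.get_image('wrist'))
```

```text
1.15 [0.40456437 0.12624632 0.26098524] [ 0.14796412 -0.19523327 -0.07083878  1.70244941 -0.00531548  0.4543424 ] [-0.7   0.21  0.25  0.04  0.03 -0.69]
```

View pics/wrist1.png

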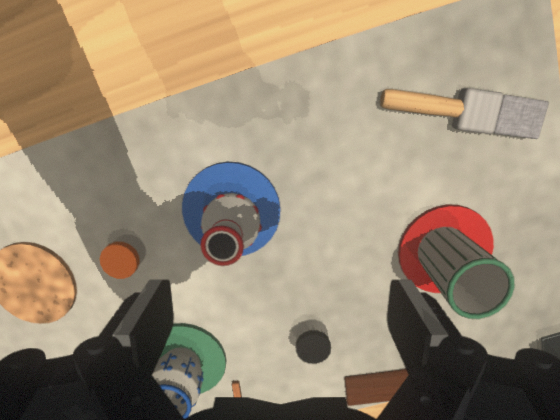

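Wrist view: vase lip at (222,245) on the blue bat, beaker rim at (480,288) on the red bat, cork mat at (35,282), blue pot partly at (175,390). I'll measure from a still frame.

```bash
cat > m.py <<'E'
from h import *
def masks(im):
    h,s,v=cv2.split(cv2.cvtColor(im,cv2.COLOR_BGR2HSV))
    return {'red':((h<8)|(h>172))&(s>150)&(v>60),'blue':(h>98)&(h<125)&(s>120)&(v>50),'green':(h>50)&(h<90)&(s>70)&(v>40),'cork':(h>5)&(h<18)&(s>90)&(v>60)}
def blobs(im,c,minA=60):
    m=masks(im)[c].astype(np.uint8); m[370:,:]*=1
    k,l,st,_=cv2.connectedComponentsWithStats(m)
    return [(st[i],np.argwhere(l==i)[:,::-1]) for i in range(1,k) if st[i,4]>=minA]
def circ(ci,p,z):
    (x,y),r=cv2.minEnclosingCircle(cast(ci,p,z)[:,:2].astype(np.float32)); return round(x,4),round(y,4),round(r,4)
def lsq(ci,p,z,r):
    # circle of known radius r fitted to hull points (robust)
    from scipy.optimize import least_squares
    P=cast(ci,cv2.convexHull(p.astype(np.int32)).reshape(-1,2),z)[:,:2]
    f=least_squares(lambda a:np.hypot(*(P-a[:2]).T)-a[2],[*P.mean(0),r],loss='soft_l1',f_scale=.001)
    return f.x.round(4)
E
python3 - <<'E'
from m import *
im=manip.get_image('wrist')
ci=info('wrist');im=manip.get_image('wrist');o=manip.get_obs();print(o['time_s'],o['tool_pos'],np.abs(o['joint_velocities']).max())
cv2.imwrite('pics/wrist2.png',im)
for c in('red','blue','green','cork'):
    for st,p in blobs(im,c):
        z=.008
        print(c,st,'z008',circ(ci,p,.008),lsq(ci,p,.008,.055),'z.1',circ(ci,p,.098),lsq(ci,p,.098,.03))
E
```

```text
1.3 [0.40406048 0.12756923 0.26090808] 0.05781226979131291
red [ 400  204   94   87 2986] z008 (0.5538, 0.2779, 0.0546) [0.5538 0.2778 0.0541] z.1 (0.5029, 0.249, 0.0422) [0.5029 0.249  0.0418]
red [202 226  41  38 302] z008 (0.4703, 0.0336, 0.0237) [0.4705 0.0335 0.0232] z.1 (0.4385, 0.0604, 0.0183) [0.4386 0.0602 0.0179]
blue [ 186  162   93   42 2275] z008 (0.4206, 0.0641, 0.0508) [0.4332 0.0583 0.0525] z.1 (0.4, 0.0839, 0.0392) [0.4096 0.0795 0.0405]
blue [184 198  21  43 329] z008 (0.4342, 0.0215, 0.0255) [0.4371 0.0279 0.0256] z.1 (0.4105, 0.0509, 0.0197) [0.4126 0.0559 0.0197]
blue [244 224  33  30 299] z008 (0.4763, 0.0772, 0.0257) [0.4322 0.0561 0.0554] z.1 (0.443, 0.094, 0.0199) [0.4074 0.0769 0.0443]
blue [160 385  32  34 225] z008 (0.6666, -0.1124, 0.032) [ 0.6676 -0.1193  0.0319] z.1 (0.59, -0.0525, 0.0248) [ 0.5909 -0.0577  0.0246]
green [449 258  66  59 612] z008 (0.6174, 0.3102, 0.0401) [0.6175 0.3101 0.0397] z.1 (0.552, 0.2741, 0.031) [0.5521 0.2739 0.0306]
green [ 161  325   65   68 1765] z008 (0.6081, -0.0634, 0.0539) [ 0.6079 -0.0685  0.0519] z.1 (0.5448, -0.0146,
[... 309 characters left out ...]
823]
cork [ 381   88   83   28 1510] z008 (0.3836, 0.2834, 0.0434) [0.3371 0.3018 0.0625] z.1 (0.3714, 0.2533, 0.0335) [0.3354 0.2675 0.0483]
cork [ 100  241   40   38 1171] z008 (0.4519, -0.0884, 0.0254) [ 0.4524 -0.0881  0.0239] z.1 (0.4242, -0.034, 0.0196) [ 0.4245 -0.0338  0.0185]
cork [   0  243   77   81 5027] z008 (0.4492, -0.2079, 0.0567) [ 0.4494 -0.2079  0.0555] z.1 (0.4221, -0.1263, 0.0438) [ 0.4223 -0.1263  0.0428]
cork [ 346  368   63   51 1813] z008 (0.7294, 0.1559, 0.049) [0.7261 0.157  0.0448] z.1 (0.6386, 0.1548, 0.0379) [0.6361 0.1557 0.0346]
cork [233 381   9  17 123] z008 (0.671, -0.0203, 0.0142) [ 0.6702 -0.0191  0.0111] z.1 (0.5934, 0.0186, 0.011) [0.5929 0.0189 0.0084]
```

View pics/wrist2.png

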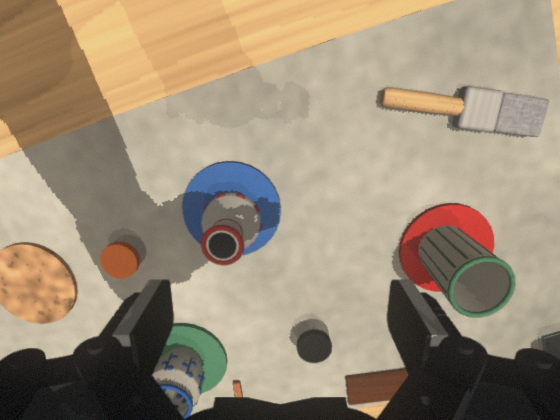

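```bash
cat > go.py <<'E'
import sys
from h import *
o=manip.get_obs();q=o['eef_rot'];M=R.from_quat([q[1],q[2],q[3],q[0]]).as_matrix()
d=M.T@(np.array([float(a) for a in sys.argv[1:4]])-o['tool_pos'])*100
print('t',round(o['time_s'],2),'pos',o['tool_pos'].round(4),'shift cm',d.round(2),'tilt',(M[:2,2]*1000).round(1),'mrad yaw',np.degrees(np.arctan2(M[1,1],M[0,1])).round(2),'gap',round(float(o['finger_gap']),3),'F',o['ft_force'].round(1),'v',np.abs(o['joint_velocities']).max().round(3))
E
python3 go.py .438 .0605 .14
```

```text
t 1.3 pos [0.4041 0.1276 0.2609] shift cm [-5.34 -5.27 12.1 ] tilt [-7.4 -5.2] mrad yaw 72.32 gap 0.996 F [-1.2  0.8 -0.2] v 0.058
```

Emit:
{"op": "send_rows", "data": {"series": [{"gripper":-1,"offset":[-1.8,-1.75,1],"roll":0},{"gripper":-1,"offset":[-1.8,-1.75,2],"roll":0},{"gripper":-1,"offset":[-1.7,-1.7,3],"roll":0},{"gripper":-1,"offset":[0,0,3],"roll":0},{"gripper":-1,"offset":[0,0,2.5],"roll":0},{"gripper":-1,"offset":[0,0,0],"roll":0},{"gripper":-1,"offset":[0,0,0],"roll":0}]}}

```text
time_s: 1.88
tool_pos: [0.4371, 0.0661, 0.1426]
eef_rot: [-0.003, 0.149, 0.989, -0.001]
ft_force: [-0.0, -0.6, 0.9]
finger_gap: 1.004
```

```bash
python3 go.py .438 .0605 .054
```

```text
t 1.88 pos [0.4371 0.0661 0.1426] shift cm [-0.3  -0.49  8.86] tilt [-6.1 -0.2] mrad yaw 72.88 gap 1.004 F [-0.  -0.6  0.9] v 0.063
```

Emit:
{"op": "send_rows", "data": {"series": [{"gripper":-1,"offset":[-0.3,-0.5,1],"roll":0},{"gripper":-1,"offset":[0,0,2],"roll":0},{"gripper":-1,"offset":[0,0,2],"roll":0},{"gripper":-1,"offset":[0,0,2],"roll":0},{"gripper":-1,"offset":[0,0,1.5],"roll":0},{"gripper":-1,"offset":[0,0,0],"roll":0},{"gripper":-1,"offset":[0,0,0],"roll":0}]}}

```text
time_s: 2.47
tool_pos: [0.4455, 0.0638, 0.065]
eef_rot: [0.006, 0.144, 0.99, 0.001]
ft_force: [-0.0, 0.7, 0.5]
finger_gap: 1.001
```

```bash
python3 go.py .438 .0605 .054; python3 -c "
from h import *
cv2.imwrite('pics/wrist3.png',manip.get_image('wrist'))"
```

```text
t 2.47 pos [0.4455 0.0638 0.065 ] shift cm [ 0.64 -0.54  1.09] tilt [12.8 -0. ] mrad yaw 73.45 gap 1.001 F [-0.   0.7  0.5] v 0.008
```

View pics/wrist3.png

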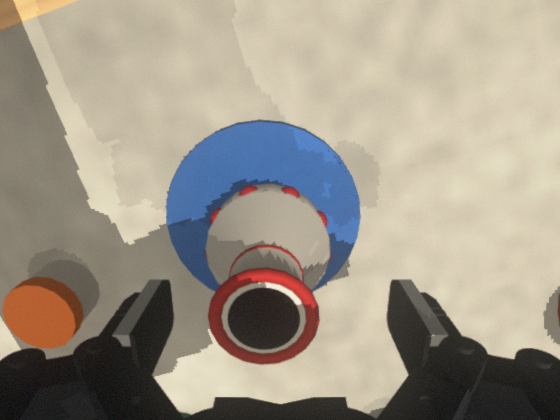

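The fingers straddle the vase. The lip is at (264,315), slightly left of the jaw middle (281), which matches the computed -5 mm. Correct, then grip.

Emit:
{"op": "send_rows", "data": {"series": [{"gripper":-1,"offset":[0.6,-0.6,1.1],"roll":0},{"gripper":-1,"offset":[0,0,0],"roll":0}]}}

```text
time_s: 2.68
tool_pos: [0.4407, 0.0601, 0.0576]
eef_rot: [0.009, 0.143, 0.99, 0.001]
ft_force: [-1.7, -1.1, -0.1]
finger_gap: 0.997
```

```bash
python3 go.py .438 .0605 .054
```

```text
t 2.68 pos [0.4407 0.0601 0.0576] shift cm [ 0.28 -0.04  0.36] tilt [18.6 -0. ] mrad yaw 73.52 gap 0.997 F [-1.7 -1.1 -0.1] v 0.112
```

Emit:
{"op": "send_rows", "data": {"force": 35, "series": [{"gripper":-1,"offset":[0.2,0,0.3],"roll":0},{"gripper":1,"offset":[0,0,0],"roll":0},{"gripper":1,"offset":[0,0,0],"roll":0},{"gripper":1,"offset":[0,0,0],"roll":0},{"gripper":1,"offset":[0,0,0],"roll":0},{"gripper":1,"offset":[0,0,0],"roll":0},{"gripper":1,"offset":[0,0,0],"roll":0}]}}

```text
time_s: 3.27
tool_pos: [0.4444, 0.0609, 0.0614]
eef_rot: [0.015, 0.143, 0.99, 0.002]
ft_force: [0.0, 0.3, -2.7]
finger_gap: 0.408
```

```bash
python3 go.py .449 -.208 .15; python3 -c "
from h import *
cv2.imwrite('pics/wrist4.png',manip.get_image('wrist'))"
```

```text
t 3.27 pos [0.4444 0.0609 0.0614] shift cm [ -8.32 -25.59  -8.83] tilt [30.7 -0.5] mrad yaw 73.54 gap 0.408 F [ 0.   0.3 -2.7] v 0.003
```

View pics/wrist4.png

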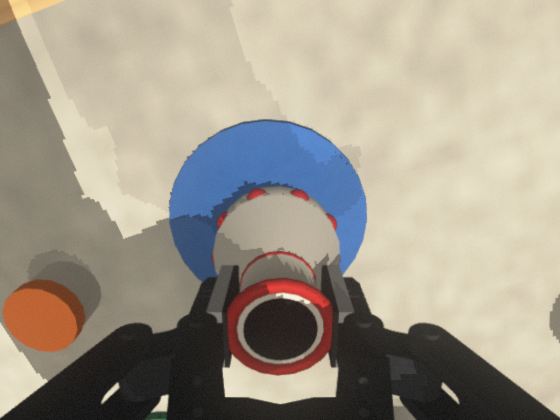

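```bash
python3 go.py .438 .06 .054
python3 - <<'E'
from h import *
for i in range(3): manip.get_image('wrist')
o=manip.get_obs();print(o['finger_gap'],o['tool_pos'],o['ft_force'])
im=manip.get_image('side');ci=info('side')
u=proj(ci,[.438,.06,.08])[0].astype(int);print(u)
cv2.imwrite('pics/s5.png',cv2.resize(im[max(0,u[1]-80):u[1]+80,max(0,u[0]-90):u[0]+90],None,fx=4,fy=3.5,interpolation=cv2.INTER_CUBIC))
E
```

```text
t 3.32 pos [0.4444 0.0609 0.0613] shift cm [ 0.61 -0.27  0.71] tilt [30.6 -0.5] mrad yaw 73.54 gap 0.404 F [ 0.3 -1.4  0.1] v 0.003
0.402570708971575 [0.44436835 0.06089229 0.06128517] [-0.61296498  0.02980077  0.03216642]
[269 177]
```

View pics/s5.png

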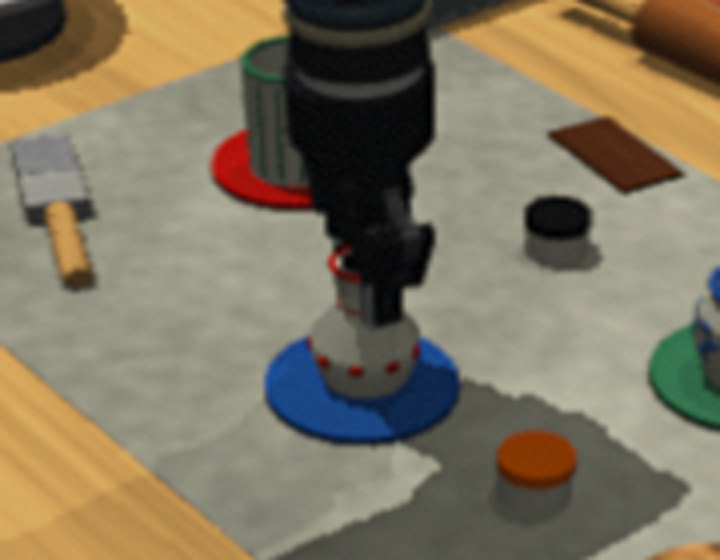

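Emit:
{"op": "send_rows", "data": {"series": [{"gripper":1,"offset":[0,0,-1],"roll":0},{"gripper":1,"offset":[0,0,-2],"roll":0},{"gripper":1,"offset":[0,0,-2],"roll":0},{"gripper":1,"offset":[0,0,-2],"roll":0},{"gripper":1,"offset":[-0.6,-1.2,-1],"roll":0}]}}

```text
time_s: 3.93
tool_pos: [0.438, 0.0495, 0.1394]
eef_rot: [0.007, 0.142, 0.99, 0.002]
ft_force: [0.5, -0.4, -1.7]
finger_gap: 0.399
```

```bash
python3 go.py .455 -.208 .15
```

```text
t 3.93 pos [0.438  0.0495 0.1394] shift cm [ -8.88 -24.23  -1.09] tilt [14.9  2.2] mrad yaw 73.68 gap 0.399 F [ 0.5 -0.4 -1.7] v 0.394
```

Emit:
{"op": "send_rows", "data": {"series": [{"gripper":1,"offset":[-0.6,-1.6,-0.3],"roll":0},{"gripper":1,"offset":[-1,-2.6,-0.1],"roll":0},{"gripper":1,"offset":[-1,-2.6,0],"roll":0},{"gripper":1,"offset":[-1,-2.6,0],"roll":0},{"gripper":1,"offset":[-1,-2.6,0],"roll":0},{"gripper":1,"offset":[-1,-2.6,0],"roll":0},{"gripper":1,"offset":[-1,-2.6,0],"roll":0},{"gripper":1,"offset":[-1,-2.6,0],"roll":0},{"gripper":1,"offset":[-0.7,-2,0],"roll":0},{"gripper":1,"offset":[-0.3,-1,0],"roll":0}]}}

```text
time_s: 4.77
tool_pos: [0.459, -0.2023, 0.1517]
eef_rot: [0.011, 0.138, 0.99, 0.003]
ft_force: [0.3, 0.6, -2.2]
finger_gap: 0.401
```

```bash
python3 go.py .455 -.208 .0613;python3 - <<'E'
from m import *
ci=info('wrist');im=manip.get_image('wrist');cv2.imwrite('pics/wrist6.png',im)
o=manip.get_obs();print(o['tool_pos'])
for c in('red','blue','green','cork'):
    for st,p in blobs(im,c):
        print(c,st,'z008',circ(ci,p,.008),lsq(ci,p,.008,.055),'z.08',circ(ci,p,.08),lsq(ci,p,.08,.03))
E
```

```text
t 4.77 pos [ 0.459  -0.2023  0.1517] shift cm [ 0.42 -0.74  9.02] tilt [23.   3.5] mrad yaw 74.09 gap 0.401 F [ 0.3  0.6 -2.2] v 0.229
[ 0.45906366 -0.2035457   0.1516105 ]
red [248 188  17  10 102] z008 (0.4574, -0.2199, 0.0069) [ 0.4584 -0.2197  0.0061] z.08 (0.4375, -0.2101, 0.0052) [-32.4784  -1.1728  32.929 ]
red [292 189  16  11  92] z008 (0.4678, -0.1871, 0.0069) [ 0.4678 -0.1871  0.0054] z.08 (0.4453, -0.1856, 0.0052) [ 0.4452 -0.1855  0.004 ]
red [217 212  10  15  69] z008 (0.47, -0.2524, 0.0071) [ 0.4745 -0.2481  0.0092] z.08 (0.4469, -0.2344, 0.0053) [ 0.4505 -0.2309  0.0071]
red [267 252  39  11  66] z008 (0.5175, -0.212, 0.0166) [ 0.5388 -0.2243  0.0295] z.08 (0.4824, -0.2042, 0.0124) [ 0.4983 -0.2133  0.022 ]
red [ 227  279  106   95 3210] z008 (0.5851, -0.2368, 0.0524) [ 0.5849 -0.2368  0.0514] z.08 (0.5329, -0.2227, 0.0391) [ 0.5328 -0.2227  0.0383]
blue [ 529   14   31  121 2607] z008 (0.432, 0.0229, 0.0438) [0.4335 0.0517 0.0523] z.08 (0.4185, -0.0287, 0.0327) [ 0.4196 -0.0072  0.0391]
blue [474 328  69  57 616] z008 (0.6844, -0.0376, 0.0377) [ 0.6846 -0.0371  0.036
[... 500 characters left out ...]
195  111  140  118 9630] z008 (0.4503, -0.2109, 0.0546) [ 0.4502 -0.2108  0.0543] z.08 (0.4321, -0.2033, 0.0409) [ 0.4322 -0.2032  0.0406]
cork [  0 300  53  16 143] z008 (0.5009, -0.4517, 0.0274) [ 0.313  -0.4478  0.191 ] z.08 (0.47, -0.3832, 0.0205) [ 0.3283 -0.3804  0.144 ]
cork [  0 310  46  20 285] z008 (0.5147, -0.4628, 0.0253) [ 0.5073 -0.4611  0.0221] z.08 (0.4803, -0.3915, 0.0189) [ 0.4745 -0.3902  0.0166]
cork [ 42 356  42  31  82] z008 (0.5761, -0.4534, 0.0314) [ 0.3559 -0.544   0.2398] z.08 (0.5261, -0.3845, 0.0235) [ 0.3616 -0.452   0.1791]
cork [  0 388  41  31  78] z008 (0.6029, -0.5183, 0.0351) [ 1.5013 -0.1498  0.9719] z.08 (0.5462, -0.4329, 0.0263) [ 1.295  -0.1256  0.8101]
```

View pics/wrist6.png

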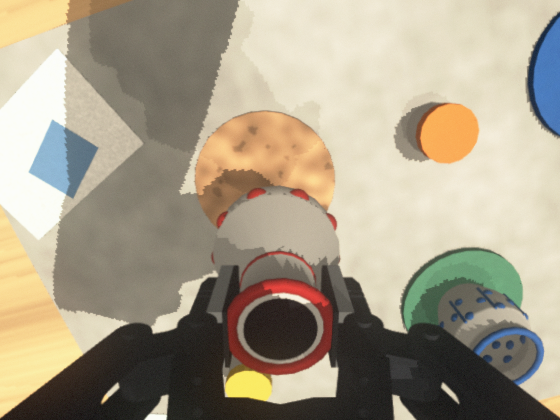

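Held vase is centred between the pads. The blue pot rim at (508,355) gives (0.607,-0.074), r 27.5 mm (expected 27). Now descend onto the cork mat.

Emit:
{"op": "send_rows", "data": {"series": [{"gripper":1,"offset":[0.5,-0.6,1],"roll":0},{"gripper":1,"offset":[0.1,0,2],"roll":0},{"gripper":1,"offset":[0.1,0,2],"roll":0},{"gripper":1,"offset":[0.1,0,1.5],"roll":0},{"gripper":1,"offset":[0.1,0,0.8],"roll":0}]}}

```text
time_s: 5.23
tool_pos: [0.4521, -0.2059, 0.0803]
eef_rot: [0.014, 0.14, 0.99, 0.003]
ft_force: [0.3, 0.1, -2.1]
finger_gap: 0.405
```

```bash
python3 go.py .455 -.210 .0613
```

```text
t 5.23 pos [ 0.4521 -0.2059  0.0803] shift cm [-0.34 -0.34  1.9 ] tilt [28.4  2.9] mrad yaw 73.96 gap 0.405 F [ 0.3  0.1 -2.1] v 0.184
```

Emit:
{"op": "send_rows", "data": {"series": [{"gripper":1,"offset":[-0.2,-0.3,0.7],"roll":0},{"gripper":1,"offset":[0,0,0.5],"roll":0},{"gripper":1,"offset":[0,0,0.4],"roll":0},{"gripper":1,"offset":[0,0,0.3],"roll":0}]}}

```text
time_s: 5.57
tool_pos: [0.4535, -0.2073, 0.061]
eef_rot: [0.013, 0.138, 0.99, 0.004]
ft_force: [-4.4, 0.7, 14.9]
finger_gap: 0.406
```

```bash
python3 go.py .455 -.210 .0613
```

```text
t 5.57 pos [ 0.4535 -0.2073  0.061 ] shift cm [-0.21 -0.22 -0.02] tilt [27.1  4. ] mrad yaw 74.1 gap 0.406 F [-4.4  0.7 14.9] v 0.043
```

Emit:
{"op": "send_rows", "data": {"series": [{"gripper":-1,"offset":[0,0,-0.05],"roll":0},{"gripper":-1,"offset":[0,0,0],"roll":0},{"gripper":-1,"offset":[0,0,0],"roll":0},{"gripper":-1,"offset":[0,0,0],"roll":0},{"gripper":-1,"offset":[0,0,0],"roll":0}]}}

```text
time_s: 5.98
tool_pos: [0.4578, -0.2094, 0.0672]
eef_rot: [0.018, 0.138, 0.99, 0.002]
ft_force: [0.6, 1.2, 0.2]
finger_gap: 1.002
```

```bash
python3 go.py .455 -.210 .17
```

```text
t 5.98 pos [ 0.4578 -0.2094  0.0672] shift cm [ -0.11  -0.04 -10.29] tilt [36.6 -1.5] mrad yaw 74.14 gap 1.002 F [0.6 1.2 0.2] v 0.011
```

Emit:
{"op": "send_rows", "data": {"series": [{"gripper":-1,"offset":[0,0,-1],"roll":0},{"gripper":-1,"offset":[0,0,-2.5],"roll":0},{"gripper":-1,"offset":[0,0,-3],"roll":0},{"gripper":-1,"offset":[0,0,-3],"roll":0},{"gripper":-1,"offset":[0,0,-2],"roll":0}]}}

```text
time_s: 6.4
tool_pos: [0.4492, -0.2064, 0.1815]
eef_rot: [0.012, 0.138, 0.99, 0.005]
ft_force: [0.1, -0.2, 0.5]
finger_gap: 0.999
```

```bash
python3 go.py .607 -.0737 .17;python3 - <<'E'
from m import *
ci=info('wrist');im=manip.get_image('wrist');cv2.imwrite('pics/wrist7.png',im)
for st,p in blobs(im,'red'): print(st,circ(ci,p,.096))
for st,p in blobs(im,'cork',2500): print(st,circ(ci,p,.008))
E
```

```text
t 6.4 pos [ 0.4492 -0.2064  0.1815] shift cm [-11.52  17.06   1.62] tilt [24.7  6.5] mrad yaw 74.14 gap 0.999 F [ 0.1 -0.2  0.5] v 0.499
[246 185  60  56 889] (0.4477, -0.2076, 0.0192)
[   0    0  209   52 4533] (0.2932, -0.303, 0.0857)
[ 210  118  126  123 6651] (0.4502, -0.2109, 0.0548)
[   0  258   91  102 4889] (0.5096, -0.484, 0.0752)
```

View pics/wrist7.png

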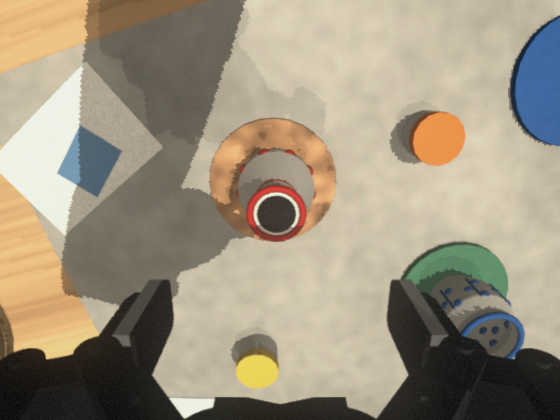

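The vase stands upright on the cork mat at (0.448,-0.208); mat centre (0.450,-0.211). Next is the blue pot.

Emit:
{"op": "send_rows", "data": {"series": [{"gripper":-1,"offset":[-1.2,1.8,0],"roll":0},{"gripper":-1,"offset":[-2,3,0.1],"roll":0},{"gripper":-1,"offset":[-2,3,0.1],"roll":0},{"gripper":-1,"offset":[-2,3,0.1],"roll":0},{"gripper":-1,"offset":[-2,3,0.2],"roll":0},{"gripper":-1,"offset":[-1.5,2.2,0.5],"roll":0},{"gripper":-1,"offset":[-0.5,0.7,1],"roll":0}]}}

```text
time_s: 7.03
tool_pos: [0.6154, -0.0778, 0.185]
eef_rot: [0.026, 0.142, 0.989, -0.0]
ft_force: [-0.5, -0.5, 0.4]
finger_gap: 1.003
```

```bash
python3 go.py .607 -.0737 .02
```

```text
t 7.03 pos [ 0.6154 -0.0778  0.185 ] shift cm [ 1.76  0.04 16.43] tilt [50.8 -7.4] mrad yaw 73.62 gap 1.003 F [-0.5 -0.5  0.4] v 0.201
```

Emit:
{"op": "send_rows", "data": {"series": [{"gripper":-1,"offset":[0.9,0,2],"roll":0},{"gripper":-1,"offset":[0.8,0,3.5],"roll":0},{"gripper":-1,"offset":[0.1,0,3.5],"roll":0},{"gripper":-1,"offset":[0.1,0,1.5],"roll":0}]}}

```text
time_s: 7.37
tool_pos: [0.6082, -0.0718, 0.0805]
eef_rot: [0.031, 0.14, 0.99, -0.001]
ft_force: [-1.0, 0.4, -0.5]
finger_gap: 1.001
```

```bash
python3 -c "
from h import *
cv2.imwrite('pics/wrist8.png',manip.get_image('wrist'))"; python3 go.py .607 -.0737 .02
```

```text
t 7.42 pos [ 0.6062 -0.0714  0.0778] shift cm [ 0.19 -0.24  5.78] tilt [56.7 -9.2] mrad yaw 73.92 gap 1.004 F [-1.4  0.3 -2.2] v 0.088
```

View pics/wrist8.png

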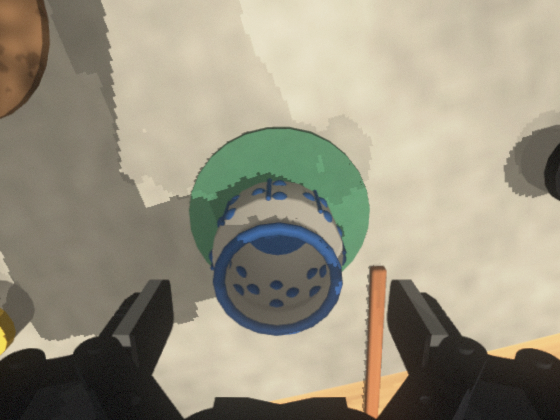

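Emit:
{"op": "send_rows", "data": {"series": [{"gripper":-1,"offset":[0.2,-0.2,2.2],"roll":0},{"gripper":-1,"offset":[0.1,0,2],"roll":0},{"gripper":-1,"offset":[0.1,0,1.2],"roll":0}]}}

```text
time_s: 7.67
tool_pos: [0.6057, -0.0745, 0.0253]
eef_rot: [0.031, 0.14, 0.99, -0.001]
ft_force: [0.1, 0.3, -1.4]
finger_gap: 1.001
```

```bash
python3 -c "
from h import *
manip.get_image('wrist')"; python3 go.py .607 -.0737 .02
```

```text
t 7.72 pos [ 0.6035 -0.0741  0.0224] shift cm [-0.31  0.13  0.26] tilt [ 55.4 -10. ] mrad yaw 73.84 gap 1.001 F [-1.7  0.6 -1. ] v 0.068
```

Emit:
{"op": "send_rows", "data": {"series": [{"gripper":1,"offset":[-0.3,0.1,0.2],"roll":0},{"gripper":1,"offset":[0,0,0.1],"roll":0}]}}

```text
time_s: 7.88
tool_pos: [0.6067, -0.0741, 0.0202]
eef_rot: [0.028, 0.141, 0.99, -0.001]
ft_force: [-4.0, 2.7, 15.5]
finger_gap: 0.758
```

```bash
python3 -c "
from h import *
for i in range(6):
  manip.get_image('wrist');print(manip.get_obs()['finger_gap'])
cv2.imwrite('pics/wrist9.png',manip.get_image('wrist'))"; python3 go.py .434 .0575 .14
```

```text
0.7485831118664383
0.7488236211726125
0.7514229852643521
0.7491442887845023
0.7516106686567402
0.7513644016039507
t 8.23 pos [ 0.6067 -0.0744  0.0205] shift cm [ 19.56   7.92 -13.03] tilt [ 55.5 -10.5] mrad yaw 73.81 gap 0.751 F [ 0.6 -0.3  0.3] v 0.003
```

View pics/wrist9.png

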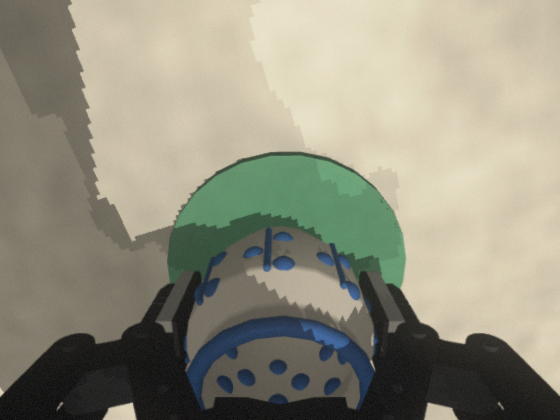

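Emit:
{"op": "send_rows", "data": {"series": [{"gripper":1,"offset":[0,0,-1],"roll":0},{"gripper":1,"offset":[0,0,-2.5],"roll":0},{"gripper":1,"offset":[0.3,0,-3],"roll":0},{"gripper":1,"offset":[1,0.5,-2.5],"roll":0},{"gripper":1,"offset":[2,0.9,-1],"roll":0},{"gripper":1,"offset":[2.8,1.1,0],"roll":0},{"gripper":1,"offset":[2.8,1.1,0],"roll":0},{"gripper":1,"offset":[2.8,1.1,0],"roll":0},{"gripper":1,"offset":[2.8,1.1,0],"roll":0},{"gripper":1,"offset":[2,1,0],"roll":0},{"gripper":1,"offset":[1,0.5,0],"roll":0}]}}

```text
time_s: 9.15
tool_pos: [0.4498, 0.0478, 0.123]
eef_rot: [0.032, 0.143, 0.989, -0.001]
ft_force: [0.7, 0.4, -2.4]
finger_gap: 0.751
```

```bash
python3 - <<'E'
from m import *
manip.get_image('wrist')
ci=info('wrist');im=manip.get_image('wrist');cv2.imwrite('pics/wrist10.png',im)
for st,p in blobs(im,'blue',200): print(st,circ(ci,p,.008),lsq(ci,p,.008,.055))
E
python3 go.py .434 .0575 .0207
```

```text
[  207    93   156   155 17555] (0.4361, 0.0556, 0.0562) [0.4348 0.0573 0.054 ]
[ 186  320  189   90 3753] (0.6134, 0.0014, 0.0833) [ 0.6245 -0.0017  0.079 ]
t 9.25 pos [0.4504 0.0475 0.123 ] shift cm [ 2.51  0.42 10.09] tilt [ 63.6 -11.7] mrad yaw 73.57 gap 0.753 F [ 0.4  0.1 -1.3] v 0.045
```

View pics/wrist10.png

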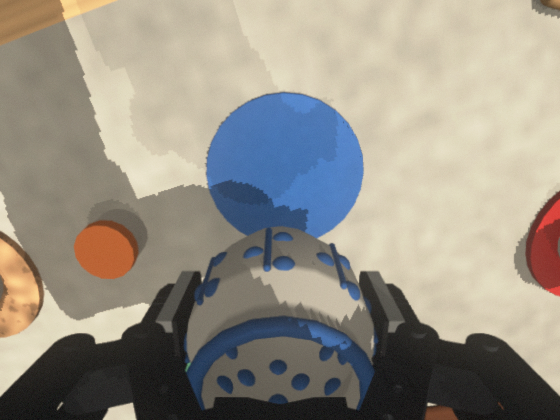

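Bat fit is (0.4348,0.0573), consistent with earlier. Descending with the blue pot.

Emit:
{"op": "send_rows", "data": {"series": [{"gripper":1,"offset":[1.2,0.2,1],"roll":0},{"gripper":1,"offset":[1.2,0.2,2.5],"roll":0},{"gripper":1,"offset":[0.3,0,2.5],"roll":0},{"gripper":1,"offset":[0.1,0,1.5],"roll":0},{"gripper":1,"offset":[0.1,0,0.8],"roll":0}]}}

```text
time_s: 9.67
tool_pos: [0.437, 0.0571, 0.0437]
eef_rot: [0.042, 0.143, 0.989, -0.001]
ft_force: [0.2, -0.4, -1.9]
finger_gap: 0.75
```

```bash
python3 go.py .434 .0575 .0207
```

```text
t 9.67 pos [0.437  0.0571 0.0437] shift cm [ 0.48 -0.07  2.27] tilt [ 82.2 -14.3] mrad yaw 73.55 gap 0.75 F [ 0.2 -0.4 -1.9] v 0.214
```

Emit:
{"op": "send_rows", "data": {"series": [{"gripper":1,"offset":[0.4,0,1],"roll":0},{"gripper":1,"offset":[0.1,0,0.7],"roll":0},{"gripper":1,"offset":[0,0,0.3],"roll":0}]}}

```text
time_s: 9.92
tool_pos: [0.4342, 0.0572, 0.0219]
eef_rot: [0.042, 0.144, 0.989, -0.002]
ft_force: [-0.3, -0.4, -1.9]
finger_gap: 0.748
```

```bash
python3 go.py .434 .0575 .0207; python3 -c "
from h import *
manip.get_image('wrist');o=manip.get_obs();print(o['joint_pos'].round(4),o['tau'].round(1))"; python3 go.py .434 .0575 .0207
```

```text
t 9.92 pos [0.4342 0.0572 0.0219] shift cm [0.04 0.02 0.12] tilt [ 81.7 -15.1] mrad yaw 73.46 gap 0.748 F [-0.3 -0.4 -1.9] v 0.078
[-0.0122 -0.2122 -0.5684  1.1333 -0.0141  0.2763] [  0.1 -25.2  33.6  -0.9  -0.    0. ]
t 9.97 pos [0.434  0.0572 0.0216] shift cm [0.01 0.03 0.09] tilt [ 80.9 -15.1] mrad yaw 73.46 gap 0.755 F [-0.3  0.2 -1.5] v 0.028
```

Emit:
{"op": "send_rows", "data": {"series": [{"gripper":1,"offset":[0,0,0.25],"roll":0},{"gripper":1,"offset":[0,0,0.25],"roll":0}]}}

```text
time_s: 10.13
tool_pos: [0.4361, 0.0568, 0.0203]
eef_rot: [0.042, 0.144, 0.989, -0.002]
ft_force: [-12.3, 1.6, 20.1]
finger_gap: 0.751
```

```bash
python3 go.py .434 .0575 .0207; python3 -c "
from h import *
o=manip.get_obs();print(o['joint_pos'].round(4),o['tau'].round(1))"
```

```text
t 10.13 pos [0.4361 0.0568 0.0203] shift cm [ 0.21  0.01 -0.06] tilt [ 83.5 -15.6] mrad yaw 73.44 gap 0.751 F [-12.3   1.6  20.1] v 0.014
[-0.0127 -0.2082 -0.568   1.1271 -0.0145  0.2762] [ -1.3 -17.6  28.5  -5.4  -0.1  -0.1]
```

Emit:
{"op": "send_rows", "data": {"series": [{"gripper":-1,"offset":[0,0,-0.05],"roll":0}]}}

```text
time_s: 10.22
tool_pos: [0.437, 0.0567, 0.0222]
eef_rot: [0.043, 0.144, 0.989, -0.002]
ft_force: [0.6, 0.3, -0.6]
finger_gap: 0.868
```

```bash
python3 -c "
from h import *
for i in range(6):
  manip.get_image('wrist');print(manip.get_obs()['finger_gap'].round(3))
o=manip.get_obs();print(o['joint_pos'].round(4),o['tau'].round(1))"; python3 go.py .552 .274 .0207
```

```text
t 10.27 pos [0.438  0.0567 0.0229] shift cm [-4.67 24.07  0.88] tilt [ 87.5 -15.8] mrad yaw 73.43 gap 0.947 F [-0.2  0.  -0.3] v 0.032Traceback (most recent call last):
  File "<string>", line 4, in <module>
    manip.get_image('wrist');print(manip.get_obs()['finger_gap'].round(3))
                                   ^^^^^^^^^^^^^^^^^^^^^^^^^^^^^^^^^^^
AttributeError: 'float' object has no attribute 'round'
```

Emit:
{"op": "send_rows", "data": {"series": [{"gripper":-1,"offset":[0,0,-1],"roll":0},{"gripper":-1,"offset":[-0.2,0,-3],"roll":0},{"gripper":-1,"offset":[-0.2,0,-4],"roll":0},{"gripper":-1,"offset":[-0.2,0,-4],"roll":0},{"gripper":-1,"offset":[0,0,-3],"roll":0}]}}

```text
time_s: 10.68
tool_pos: [0.427, 0.0571, 0.1749]
eef_rot: [0.04, 0.144, 0.989, -0.002]
ft_force: [1.0, 0.1, 1.3]
finger_gap: 0.996
```

```bash
python3 - <<'E'
from m import *
manip.get_image('wrist')
ci=info('wrist');im=manip.get_image('wrist');cv2.imwrite('pics/wrist11.png',im)
for c in('blue','green','red'):
  for st,p in blobs(im,c,200): print(c,st,circ(ci,p,.008),lsq(ci,p,.008,.055),'rim.08',circ(ci,p,.080),'.1',circ(ci,p,.1))
o=manip.get_obs();print(o['joint_pos'].round(4),o['tau'].round(1))
E
python3 go.py .552 .274 .165
```

```text
blue [ 217  107  126  106 7272] (0.4343, 0.0577, 0.054) [0.4342 0.0576 0.0536] rim.08 (0.4125, 0.0634, 0.0414) .1 (0.4065, 0.0649, 0.0379)
green [ 161  312  100   77 5882] (0.6072, -0.0716, 0.0544) [ 0.6075 -0.0712  0.0538] rim.08 (0.5451, -0.0358, 0.0417) .1 (0.5279, -0.0259, 0.0382)
red [ 484  168   76  106 3280] (0.5534, 0.2742, 0.0555) [0.5536 0.2777 0.0547] rim.08 (0.5039, 0.2294, 0.0426) .1 (0.4901, 0.217, 0.039)
[-0.0117 -0.2947 -0.3179  1.4582 -0.0149  0.2775] [  0.1 -21.6  32.3  -0.   -0.    0. ]
t 10.78 pos [0.4306 0.0572 0.1793] shift cm [-5.28 24.23  2.16] tilt [ 89.1 -15.9] mrad yaw 73.42 gap 0.999 F [ 0.9  0.7 -0.2] v 0.101
```

View pics/wrist11.png

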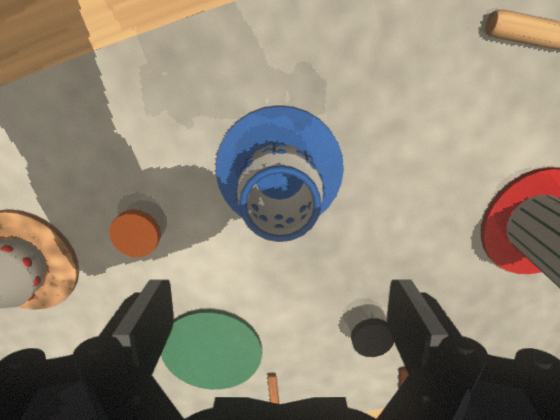

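Run:
```python
from m import *
ci=info('wrist');print(cast(ci,[(281.5,205)],.08))
```

```text
[[0.43548839 0.05795867 0.08      ]]
```

Emit:
{"op": "send_rows", "data": {"series": [{"gripper":-1,"offset":[-0.4,2,0],"roll":0},{"gripper":-1,"offset":[-0.8,3.9,0],"roll":0},{"gripper":-1,"offset":[-0.8,4,0],"roll":0},{"gripper":-1,"offset":[-0.8,4,0],"roll":0},{"gripper":-1,"offset":[-0.8,4,0],"roll":0},{"gripper":-1,"offset":[-0.8,3.5,0.4],"roll":0},{"gripper":-1,"offset":[-0.4,2,0.4],"roll":0}]}}

```text
time_s: 11.37
tool_pos: [0.5541, 0.2722, 0.1909]
eef_rot: [0.057, 0.149, 0.987, 0.001]
ft_force: [0.1, -1.1, 0.4]
finger_gap: 1.0
```

```bash
python3 - <<'E'
from m import *
manip.get_image('wrist')
ci=info('wrist');im=manip.get_image('wrist');cv2.imwrite('pics/wrist12.png',im)
for c in('green',):
  for st,p in blobs(im,c,100): print(c,st,'.1',circ(ci,p,.1),lsq(ci,p,.1,.031))
o=manip.get_obs();print(o['joint_pos'].round(4),o['tau'].round(1))
E
python3 go.py .552 .274 .042
```

```text
green [ 226  150   91   45 1284] .1 (0.5421, 0.2745, 0.0288) [0.5492 0.2734 0.0292]
green [314 178   7  32 131] .1 (0.5572, 0.2993, 0.0108) [0.5543 0.2874 0.0163]
green [   0  271   31   70 1556] .1 (0.5744, 0.0508, 0.0343) [0.5655 0.0388 0.0377]
[ 0.3764  0.1772  0.1513  1.4474 -0.0556  0.6727] [  0.7 -39.3  34.   -1.3  -0.    0.1]
t 11.47 pos [0.5534 0.2718 0.1894] shift cm [ 1.82 -0.09 14.63] tilt [110.8 -15.9] mrad yaw 72.92 gap 1.002 F [-0.6 -0.8  0.6] v 0.058
```

View pics/wrist12.png

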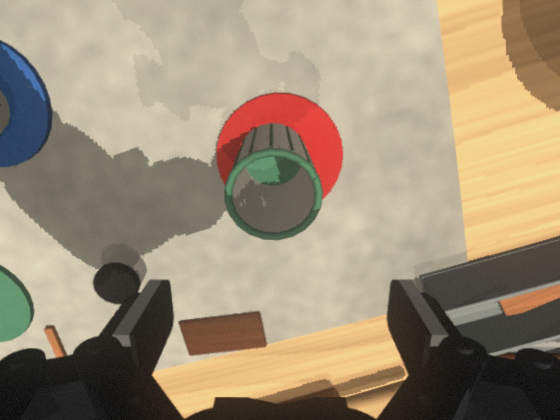

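The blue pot's rim centre is at (0.4355,0.058), 2 mm from its bat's centre. The beaker rim at (273,195) confirms (0.552,0.274). Descending.

Emit:
{"op": "send_rows", "data": {"series": [{"gripper":-1,"offset":[0.9,0,2],"roll":0},{"gripper":-1,"offset":[0.9,-0.1,4],"roll":0},{"gripper":-1,"offset":[0.1,0,2.2],"roll":0}]}}

```text
time_s: 11.72
tool_pos: [0.5497, 0.2775, 0.1128]
eef_rot: [0.063, 0.148, 0.987, 0.004]
ft_force: [-1.5, -0.3, -1.7]
finger_gap: 0.999
```

```bash
python3 -c "
from h import *
cv2.imwrite('pics/wrist13.png',manip.get_image('wrist'))"; python3 go.py .553 .274 .042
```

```text
t 11.77 pos [0.5486 0.2766 0.1091] shift cm [ 0.32 -0.28  6.71] tilt [121.9 -13.1] mrad yaw 72.99 gap 1.001 F [-1.6 -0.  -2.3] v 0.106
```

View pics/wrist13.png

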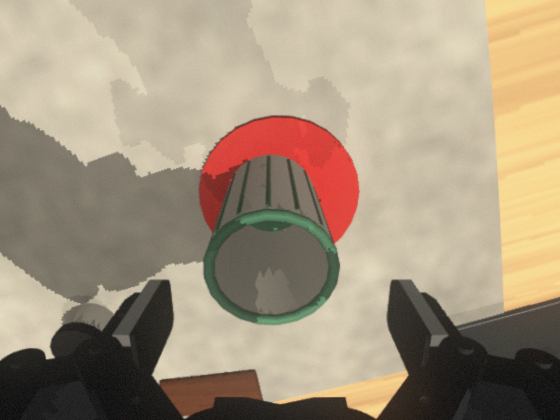

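Run:
```python
from h import *
ci=info('wrist');print(cast(ci,[(452,328),(505,303),(452,340)],.05)); 
o=manip.get_obs();q=o['eef_rot'];M=R.from_quat([q[1],q[2],q[3],q[0]]).as_matrix();print(np.array([.552,.274,.06])+M@[0,.057,0],np.array([.552,.274,.06])+M@[-.02,.06,0])
print(cast(info('scene'),[(245,405),(262,389),(212,417)],.05))
```

```text
[[0.66184579 0.36548512 0.05      ]
 [0.65214294 0.40220466 0.05      ]
 [0.67298653 0.36449957 0.05      ]]
[0.56867378 0.32849053 0.06132941] [0.58852062 0.32549526 0.0638056 ]
[[0.7558181  0.39644384 0.05      ]
 [0.71141546 0.38891097 0.05      ]
 [0.81850135 0.37990765 0.05      ]]
```

Tray edge is at x≥0.65, so it's clear of the fingers (x≤0.59). Finish the descent and grip.

Emit:
{"op": "send_rows", "data": {"series": [{"gripper":-1,"offset":[0.3,-0.25,2.6],"roll":0},{"gripper":-1,"offset":[0.1,0,2.5],"roll":0},{"gripper":-1,"offset":[0.1,0,1.2],"roll":0}]}}

```text
time_s: 12.02
tool_pos: [0.553, 0.2736, 0.0492]
eef_rot: [0.065, 0.149, 0.987, 0.004]
ft_force: [-0.1, 0.1, -1.2]
finger_gap: 1.002
```

```bash
python3 -c "
from h import *
manip.get_image('wrist');manip.get_image('wrist')"; python3 go.py .553 .274 .042
```

```text
t 12.12 pos [0.5518 0.2733 0.0486] shift cm [-0.01  0.08  0.67] tilt [125.7 -12.8] mrad yaw 72.9 gap 0.998 F [-0.1 -0.   0.3] v 0.057
```

Emit:
{"op": "send_rows", "data": {"series": [{"gripper":-1,"offset":[0,0.1,0.7],"roll":0},{"gripper":1,"offset":[0,0,0.1],"roll":0}]}}

```text
time_s: 12.28
tool_pos: [0.5551, 0.2743, 0.0439]
eef_rot: [0.065, 0.15, 0.987, 0.004]
ft_force: [-0.7, -0.1, -0.2]
finger_gap: 0.885
```

```bash
python3 -c "
from h import *
for i in range(7):manip.get_image('wrist')
cv2.imwrite('pics/wrist14.png',manip.get_image('wrist'))"; python3 go.py .6075 -.072 .15
```

```text
t 12.68 pos [0.5565 0.2746 0.0462] shift cm [-16.43 -31.3   -9.21] tilt [133.7 -11.3] mrad yaw 72.87 gap 0.708 F [ 0.2 -0.9  6.1] v 0.002
```

View pics/wrist14.png

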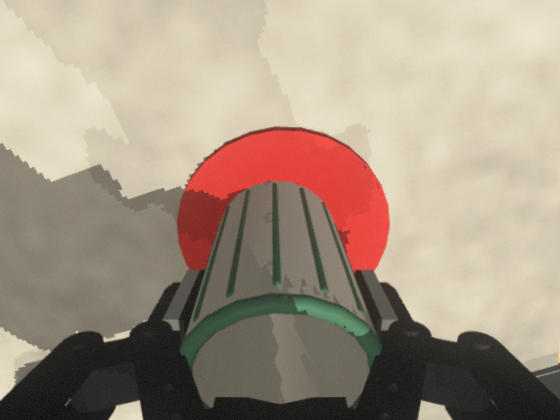

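Emit:
{"op": "send_rows", "data": {"series": [{"gripper":1,"offset":[0,0,-1],"roll":0},{"gripper":1,"offset":[0,0,-3],"roll":0},{"gripper":1,"offset":[-0.4,0,-3.5],"roll":0},{"gripper":1,"offset":[-0.8,-1.2,-1.6],"roll":0},{"gripper":1,"offset":[-1.4,-2.8,0],"roll":0},{"gripper":1,"offset":[-1.6,-3.3,0],"roll":0},{"gripper":1,"offset":[-1.6,-3.3,0],"roll":0},{"gripper":1,"offset":[-1.6,-3.3,0],"roll":0},{"gripper":1,"offset":[-1.6,-3.3,0],"roll":0},{"gripper":1,"offset":[-1.6,-3.3,0],"roll":0},{"gripper":1,"offset":[-1.6,-3.3,0],"roll":0},{"gripper":1,"offset":[-1.2,-2.5,0],"roll":0}]}}

```text
time_s: 13.68
tool_pos: [0.595, -0.0137, 0.1533]
eef_rot: [0.067, 0.14, 0.988, 0.012]
ft_force: [-0.1, 0.5, -2.7]
finger_gap: 0.706
```

```bash
python3 - <<'E'
from m import *
manip.get_image('wrist');manip.get_image('wrist')
ci=info('wrist');im=manip.get_image('wrist');cv2.imwrite('pics/wrist15.png',im)
for st,p in blobs(im,'green',200): print(st,circ(ci,p,.008),lsq(ci,p,.008,.055))
o=manip.get_obs();print(o['joint_pos'].round(4),o['tau'].round(1))
E
python3 go.py .612 -.0715 .0462
```

```text
[ 143  138  120  123 8534] (0.6082, -0.0714, 0.0541) [ 0.608  -0.0718  0.0535]
[ 180  295  201   75 3438] (0.779, -0.0617, 0.1003) [ 0.8127 -0.073   0.1049]
[-0.1482  0.0766 -0.034   1.3261  0.0248  0.1382] [ -1.3 -36.9  34.3  -1.3  -0.1  -0.1]
t 13.83 pos [ 0.595  -0.0133  0.153 ] shift cm [-1.87 -5.57 10.79] tilt [135.8   4.8] mrad yaw 73.84 gap 0.707 F [-0.1  0.5 -1.8] v 0.052
```

View pics/wrist15.png

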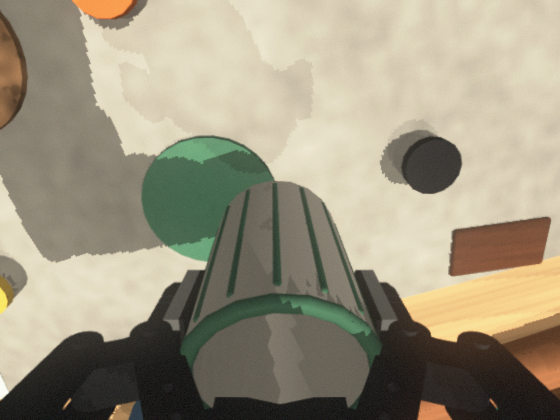

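Green bat at (0.608,-0.072), as before, and the beaker is firm in the grip. Moving over and descending.

Emit:
{"op": "send_rows", "data": {"series": [{"gripper":1,"offset":[-0.5,-2,0.4],"roll":0},{"gripper":1,"offset":[-0.5,-2.2,1],"roll":0},{"gripper":1,"offset":[-0.4,-1,2.5],"roll":0},{"gripper":1,"offset":[0,-0.2,2.5],"roll":0},{"gripper":1,"offset":[0,0,1.2],"roll":0}]}}

```text
time_s: 14.25
tool_pos: [0.608, -0.0644, 0.082]
eef_rot: [0.072, 0.138, 0.988, 0.015]
ft_force: [-0.3, 1.1, -1.5]
finger_gap: 0.707
```

```bash
python3 -c "
from h import *
manip.get_image('wrist')";python3 go.py .612 -.0715 .0462
```

```text
t 14.3 pos [ 0.6068 -0.0637  0.0797] shift cm [-0.26 -0.77  3.38] tilt [143.8  10.8] mrad yaw 74.29 gap 0.702 F [-1.3  0.2 -3.1] v 0.078
```

Emit:
{"op": "send_rows", "data": {"series": [{"gripper":1,"offset":[-0.3,-0.8,1.2],"roll":0},{"gripper":1,"offset":[0,0,1.2],"roll":0},{"gripper":1,"offset":[0,0,0.5],"roll":0}]}}

```text
time_s: 14.55
tool_pos: [0.6129, -0.0693, 0.0509]
eef_rot: [0.071, 0.136, 0.988, 0.016]
ft_force: [0.3, 0.0, -1.9]
finger_gap: 0.703
```

```bash
python3 -c "
from h import *
manip.get_image('wrist')";python3 go.py .612 -.0715 .0462
```

```text
t 14.6 pos [ 0.6123 -0.0692  0.05  ] shift cm [ 0.02 -0.25  0.37] tilt [144.1  12.5] mrad yaw 74.55 gap 0.7 F [-0.5  0.6 -2.3] v 0.037
```

Emit:
{"op": "send_rows", "data": {"series": [{"gripper":1,"offset":[0,-0.2,0.3],"roll":0},{"gripper":1,"offset":[0,0,0.25],"roll":0}]}}

```text
time_s: 14.77
tool_pos: [0.6137, -0.0709, 0.0469]
eef_rot: [0.072, 0.135, 0.988, 0.016]
ft_force: [-7.4, -0.3, 12.3]
finger_gap: 0.704
```

```bash
python3 go.py .612 -.0715 .0462
```

```text
t 14.77 pos [ 0.6137 -0.0709  0.0469] shift cm [ 0.15 -0.1   0.04] tilt [146.3  11.3] mrad yaw 74.61 gap 0.704 F [-7.4 -0.3 12.3] v 0.021
```

Contact at 12 N. Release.

Emit:
{"op": "send_rows", "data": {"series": [{"gripper":-1,"offset":[0,0,0],"roll":0}]}}

```text
time_s: 14.85
tool_pos: [0.6143, -0.0709, 0.048]
eef_rot: [0.073, 0.135, 0.988, 0.016]
ft_force: [-0.5, 0.4, 0.5]
finger_gap: 0.828
```

```bash
python3 -c "
from h import *
for i in range(6): manip.get_image('wrist')";python3 go.py .612 -.0715 .16
```

```text
t 15.15 pos [ 0.614  -0.071   0.0473] shift cm [ -1.38   0.46 -11.17] tilt [147.2  11.2] mrad yaw 74.61 gap 0.999 F [-0.5  0.9  0.7] v 0.005
```

Emit:
{"op": "send_rows", "data": {"series": [{"gripper":-1,"offset":[-0.1,0,-1],"roll":0},{"gripper":-1,"offset":[-0.3,0,-3],"roll":0},{"gripper":-1,"offset":[-0.4,0,-4],"roll":0},{"gripper":-1,"offset":[-0.3,0,-3.5],"roll":0},{"gripper":-1,"offset":[0,0,-1.5],"roll":0}]}}

```text
time_s: 15.57
tool_pos: [0.5996, -0.0742, 0.1755]
eef_rot: [0.064, 0.135, 0.989, 0.017]
ft_force: [1.1, -1.2, -0.1]
finger_gap: 1.0
```

```bash
python3 - <<'E'
from m import *
manip.get_image('wrist');manip.get_image('wrist')
ci=info('wrist');im=manip.get_image('wrist');cv2.imwrite('pics/wrist16.png',im)
for st,p in blobs(im,'green',100): print(st,circ(ci,p,.008),lsq(ci,p,.008,.055),'rim',circ(ci,p,.1),lsq(ci,p,.1,.031))
E
python3 go.py .448 -.208 .18
```

```text
[ 210  104  130  127 7572] (0.6193, -0.0673, 0.0659) [ 0.6086 -0.0716  0.0541] rim (0.5842, -0.0636, 0.0457) [ 0.5769 -0.0665  0.0376]
[259 246  62  16 225] (0.6884, -0.0805, 0.0287) [ 0.6581 -0.0761  0.0417] rim (0.632, -0.0726, 0.0199) [ 0.6113 -0.0696  0.0287]
t 15.72 pos [ 0.5993 -0.074   0.1727] shift cm [ 10.75 -16.88  -2.9 ] tilt [129.8  15.8] mrad yaw 74.58 gap 0.999 F [ 1.  -0.4 -0.1] v 0.071
```

View pics/wrist16.png

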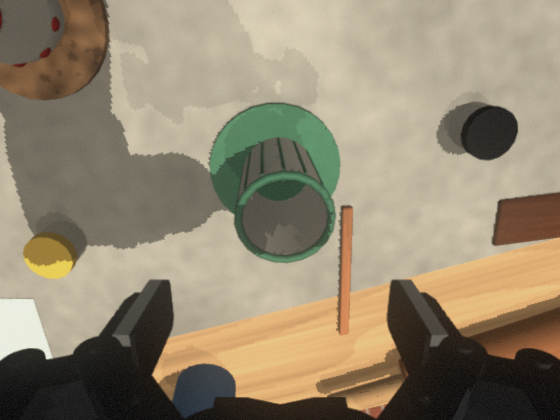

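```bash
python3 - <<'E'
from m import *
ci=info('wrist');print(cast(ci,[(284.5,217)],.1))
E
python3 go.py .451 -.208 .17
```

```text
[[ 0.60464914 -0.06874561  0.1       ]]
t 15.72 pos [ 0.5993 -0.074   0.1727] shift cm [ 10.59 -16.85  -1.87] tilt [129.8  15.8] mrad yaw 74.58 gap 0.999 F [ 1.  -0.4 -0.1] v 0.071
```

Emit:
{"op": "send_rows", "data": {"series": [{"gripper":-1,"offset":[1,-1.6,-0.3],"roll":0},{"gripper":-1,"offset":[2,-3.2,-0.5],"roll":0},{"gripper":-1,"offset":[2.1,-3.3,-0.5],"roll":0},{"gripper":-1,"offset":[2.1,-3.3,-0.5],"roll":0},{"gripper":-1,"offset":[1.8,-2.8,0],"roll":0},{"gripper":-1,"offset":[1,-1.6,0],"roll":0}]}}

```text
time_s: 16.22
tool_pos: [0.4538, -0.1979, 0.1602]
eef_rot: [0.057, 0.13, 0.99, 0.02]
ft_force: [0.7, -0.0, 0.2]
finger_gap: 1.001
```

```bash
python3 - <<'E'
from m import *
manip.get_image('wrist');manip.get_image('wrist')
ci=info('wrist');im=manip.get_image('wrist');cv2.imwrite('pics/wrist17.png',im)
for st,p in blobs(im,'red',100): print(st,'rim',circ(ci,p,.096),lsq(ci,p,.096,.019))
E
python3 go.py .451 -.208 .056
```

```text
[ 222  183   67   60 1036] rim (0.4469, -0.2072, 0.0193) [ 0.4473 -0.2073  0.0188]
t 16.37 pos [ 0.4554 -0.1971  0.1605] shift cm [ 1.28 -1.74 10.3 ] tilt [120.   25.2] mrad yaw 75.13 gap 1.0 F [0.7 0.2 0.1] v 0.04
```

View pics/wrist17.png

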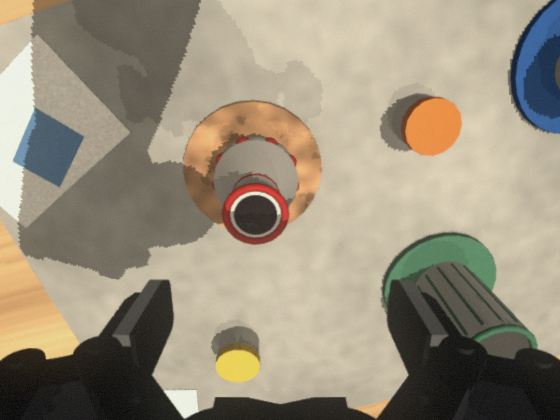

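Beaker rim at (0.605,-0.069), about 5 mm from the bat's centre, within tolerance. The vase is still at (0.447,-0.207). Descending onto it.

Emit:
{"op": "send_rows", "data": {"series": [{"gripper":-1,"offset":[0.6,-0.9,1],"roll":0},{"gripper":-1,"offset":[0.6,-0.9,2.5],"roll":0},{"gripper":-1,"offset":[0.2,0,2.5],"roll":0},{"gripper":-1,"offset":[0.1,0,1],"roll":0}]}}

```text
time_s: 16.7
tool_pos: [0.449, -0.2081, 0.0878]
eef_rot: [0.061, 0.129, 0.99, 0.02]
ft_force: [0.3, 0.8, -0.8]
finger_gap: 1.004
```

```bash
python3 -c "
from h import *
manip.get_image('wrist')
cv2.imwrite('pics/wrist18.png',manip.get_image('wrist'))";python3 go.py .451 -.208 .058
```

```text
t 16.8 pos [ 0.4486 -0.2077  0.0883] shift cm [ 0.11 -0.14  3.03] tilt [125.3  25.2] mrad yaw 75.37 gap 1.002 F [-0.7  0.5  0.3] v 0.062
```

View pics/wrist18.png

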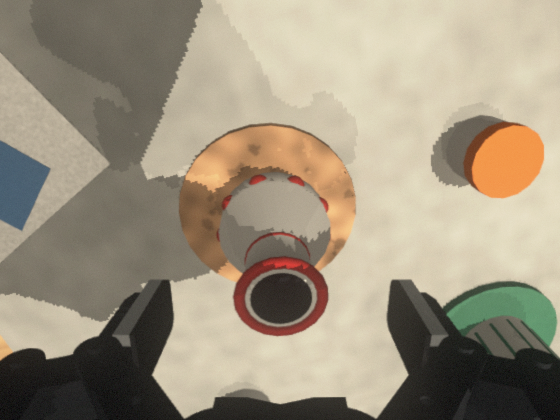

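Emit:
{"op": "send_rows", "data": {"series": [{"gripper":-1,"offset":[0.1,0,1.5],"roll":0},{"gripper":-1,"offset":[0.1,0,1.4],"roll":0},{"gripper":1,"offset":[0,0,0.3],"roll":0}]}}

```text
time_s: 17.05
tool_pos: [0.4548, -0.2062, 0.0595]
eef_rot: [0.063, 0.127, 0.99, 0.02]
ft_force: [-0.7, 0.9, -0.6]
finger_gap: 0.882
```

```bash
python3 -c "
from h import *
for i in range(10): manip.get_image('wrist')
cv2.imwrite('pics/wrist19.png',manip.get_image('wrist'))";python3 go.py .554 .278 .15
```

```text
t 17.6 pos [ 0.4558 -0.2079  0.0623] shift cm [ 1.84 49.9  -6.4 ] tilt [134.5  19.8] mrad yaw 75.54 gap 0.402 F [-0.9  0.7  6.2] v 0.002
```

View pics/wrist19.png

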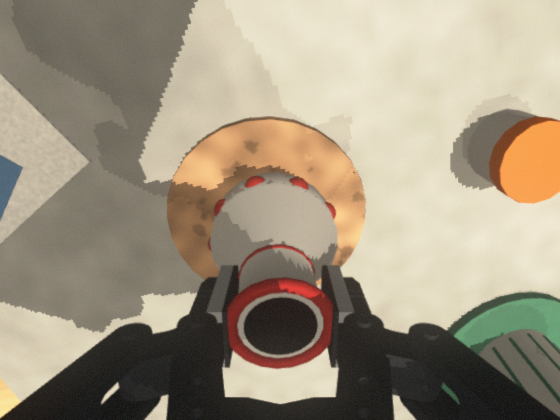

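Emit:
{"op": "send_rows", "data": {"series": [{"gripper":1,"offset":[0,0,-1],"roll":0},{"gripper":1,"offset":[-0.3,0,-3],"roll":0},{"gripper":1,"offset":[-0.4,0,-3.5],"roll":0},{"gripper":1,"offset":[-0.3,1,-2.5],"roll":0},{"gripper":1,"offset":[0.2,2.5,-1],"roll":0},{"gripper":1,"offset":[0.2,3.7,0],"roll":0},{"gripper":1,"offset":[0.2,3.7,0],"roll":0},{"gripper":1,"offset":[0.2,3.7,0],"roll":0},{"gripper":1,"offset":[0.2,3.7,0],"roll":0},{"gripper":1,"offset":[0.2,3.7,0],"roll":0},{"gripper":1,"offset":[0.2,3.7,0],"roll":0},{"gripper":1,"offset":[0.2,3.7,0],"roll":0}]}}

```text
time_s: 18.6
tool_pos: [0.5055, 0.0801, 0.191]
eef_rot: [0.06, 0.137, 0.988, 0.019]
ft_force: [1.3, -0.5, -1.7]
finger_gap: 0.404
```

```bash
python3 go.py .562 .278 .17
```

```text
t 18.6 pos [0.5055 0.0801 0.191 ] shift cm [ 0.27 20.43  3.19] tilt [124.3  20.4] mrad yaw 74.34 gap 0.404 F [ 1.3 -0.5 -1.7] v 0.984
```

Emit:
{"op": "send_rows", "data": {"series": [{"gripper":1,"offset":[0,3.7,0.2],"roll":0},{"gripper":1,"offset":[0,3.7,0.2],"roll":0},{"gripper":1,"offset":[0,3.7,0.2],"roll":0},{"gripper":1,"offset":[0,3.5,0.3],"roll":0},{"gripper":1,"offset":[0,2.2,0.5],"roll":0},{"gripper":1,"offset":[0,1,0.5],"roll":0}]}}

```text
time_s: 19.1
tool_pos: [0.5535, 0.266, 0.1813]
eef_rot: [0.058, 0.134, 0.989, 0.02]
ft_force: [0.4, -0.6, -2.4]
finger_gap: 0.406
```

```bash
python3 - <<'E'
from m import *
manip.get_image('wrist');manip.get_image('wrist')
ci=info('wrist');im=manip.get_image('wrist');cv2.imwrite('pics/wrist20.png',im)
for st,p in blobs(im,'red',300): print(st,circ(ci,p,.008),lsq(ci,p,.008,.055))
E
python3 go.py .562 .278 .0623
```

```text
[ 222   95  128  123 9697] (0.5611, 0.2807, 0.0613) [0.5547 0.2785 0.0543]
[ 227  278  106   90 3115] (0.7232, 0.2272, 0.0599) [0.7231 0.227  0.0591]
t 19.25 pos [0.5526 0.2627 0.1804] shift cm [ 0.79  1.12 11.87] tilt [118.1  20.1] mrad yaw 74.59 gap 0.399 F [-0.8 -0.5 -2.6] v 0.032
```

View pics/wrist20.png

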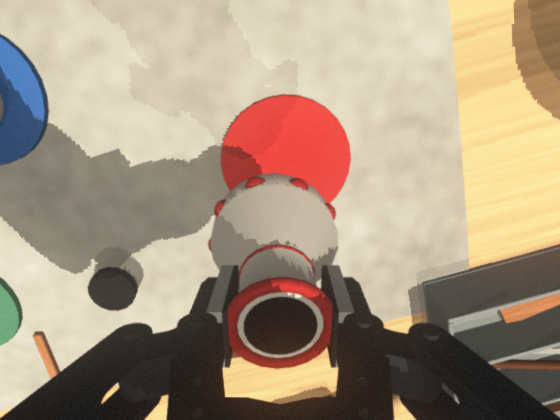

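Red bat at (0.5545,0.2785), free. Descending.

Emit:
{"op": "send_rows", "data": {"series": [{"gripper":1,"offset":[0.3,0.6,1.5],"roll":0},{"gripper":1,"offset":[0.3,0.5,3],"roll":0},{"gripper":1,"offset":[0.1,0,3],"roll":0},{"gripper":1,"offset":[0.1,0,1.5],"roll":0},{"gripper":1,"offset":[0,0,0.7],"roll":0}]}}

```text
time_s: 19.67
tool_pos: [0.5623, 0.2697, 0.0872]
eef_rot: [0.061, 0.14, 0.988, 0.017]
ft_force: [-0.3, -0.2, -3.3]
finger_gap: 0.402
```

```bash
python3 -c "
from h import *
manip.get_image('wrist')";python3 go.py .5622 .2785 .0623
```

```text
t 19.72 pos [0.5614 0.2689 0.0855] shift cm [0.46 0.83 2.33] tilt [123.1  15.4] mrad yaw 74.03 gap 0.396 F [-0.2 -0.7 -4. ] v 0.049
```

Emit:
{"op": "send_rows", "data": {"series": [{"gripper":1,"offset":[0.3,0.8,1],"roll":0},{"gripper":1,"offset":[0.1,0.1,0.7],"roll":0},{"gripper":1,"offset":[0,0,0.3],"roll":0}]}}

```text
time_s: 19.97
tool_pos: [0.5642, 0.2772, 0.0673]
eef_rot: [0.061, 0.142, 0.988, 0.017]
ft_force: [0.4, -0.0, -1.4]
finger_gap: 0.402
```

```bash
python3 -c "
from h import *
manip.get_image('wrist')";python3 go.py .5622 .2785 .0623
```

```text
t 20.02 pos [0.5639 0.2771 0.0668] shift cm [0.26 0.06 0.43] tilt [125.4  15.3] mrad yaw 73.79 gap 0.407 F [-0.2 -0.6 -2.7] v 0.021
```

Emit:
{"op": "send_rows", "data": {"series": [{"gripper":1,"offset":[0.2,0.1,0.35],"roll":0},{"gripper":1,"offset":[0,0,0.3],"roll":0}]}}

```text
time_s: 20.18
tool_pos: [0.5644, 0.2795, 0.0624]
eef_rot: [0.063, 0.142, 0.988, 0.017]
ft_force: [-3.3, -1.3, 8.5]
finger_gap: 0.403
```

```bash
python3 go.py .5622 .2785 .0623
```

```text
t 20.18 pos [0.5644 0.2795 0.0624] shift cm [ 0.18 -0.16 -0.02] tilt [128.8  16.7] mrad yaw 73.8 gap 0.403 F [-3.3 -1.3  8.5] v 0.043
```

Contact at 8.5 N at the grasp height. Release, wait, rise.

Emit:
{"op": "send_rows", "data": {"series": [{"gripper":-1,"offset":[0,0,0],"roll":0}]}}

```text
time_s: 20.27
tool_pos: [0.5651, 0.2799, 0.0633]
eef_rot: [0.064, 0.142, 0.988, 0.018]
ft_force: [0.3, 0.8, 0.1]
finger_gap: 0.531
```

```bash
python3 -c "
from h import *
for i in range(8): manip.get_image('wrist')";python3 go.py .5622 .2785 .17
```

```text
t 20.67 pos [0.5646 0.2795 0.0627] shift cm [ -1.08   0.4  -10.67] tilt [129.4  16.9] mrad yaw 73.8 gap 1.004 F [-0.2  0.3  0.2] v 0.005
```

Emit:
{"op": "send_rows", "data": {"series": [{"gripper":-1,"offset":[-0.1,0,-1],"roll":0},{"gripper":-1,"offset":[-0.3,0,-3],"roll":0},{"gripper":-1,"offset":[-0.3,0,-4],"roll":0},{"gripper":-1,"offset":[-0.2,0,-4],"roll":0},{"gripper":-1,"offset":[1,0,-2],"roll":0},{"gripper":-1,"offset":[3,-1,0],"roll":0},{"gripper":-1,"offset":[3,-1,0],"roll":0},{"gripper":-1,"offset":[2,-1,0],"roll":0}]}}

```text
time_s: 21.33
tool_pos: [0.462, 0.2705, 0.2011]
eef_rot: [0.065, 0.144, 0.987, 0.019]
ft_force: [-0.4, 0.0, 0.2]
finger_gap: 1.002
```

```bash
python3 - <<'E'
from m import *
manip.get_image('wrist');manip.get_image('wrist')
ci=info('wrist');im=manip.get_image('wrist');cv2.imwrite('pics/wrist21.png',im)
for st,p in blobs(im,'red',150): print('red',st,circ(ci,p,.008),lsq(ci,p,.008,.055),'rim',circ(ci,p,.096),lsq(ci,p,.096,.019))
for n in('scene','side'): cv2.imwrite(f'pics/{n}22.png',manip.get_image(n))
E
python3 go.py .5 .1 .2
```

```text
red [ 250  188  109   97 4915] (0.5536, 0.2784, 0.0547) [0.5537 0.2784 0.0543] rim (0.5024, 0.2816, 0.0399) [0.5025 0.2816 0.0395]
red [297 277  48  40 504] (0.628, 0.2764, 0.0264) [0.628  0.2767 0.0258] rim (0.5566, 0.2802, 0.0193) [0.5566 0.2803 0.0188]
t 21.58 pos [0.4635 0.2701 0.1993] shift cm [ -8.37 -15.25   0.13] tilt [132.   16.6] mrad yaw 73.53 gap 1.0 F [-1.1  0.6  0.9] v 0.024
```

View pics/wrist21.png

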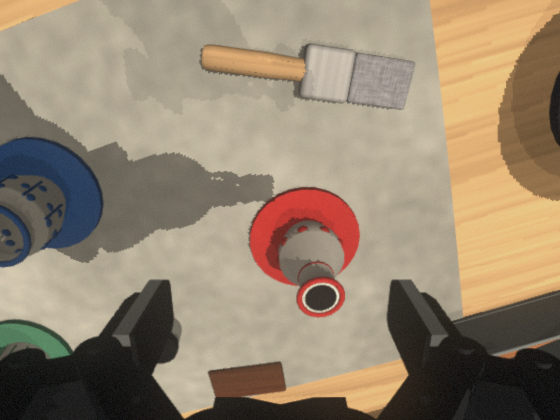

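View pics/scene22.png

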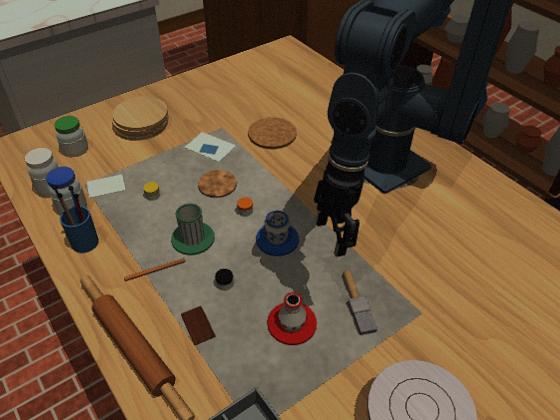

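View pics/side22.png

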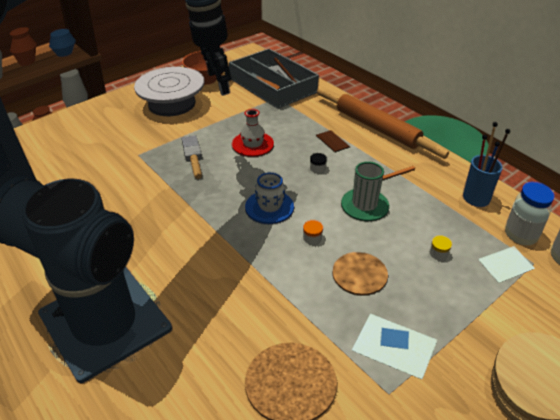

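```bash
python3 - <<'E'
from m import *
for n,px,bat in(('scene',(160,190,220,260),(171,223)),('side',(335,155,395,222),0)):
    ci=info(n);im=cv2.imread(f'pics/{n}22.png')
    x0,y0,x1,y1=px
    # expected rim / foot points drawn from measured position vs. bat edge
    P=[[.6065+.031*np.cos(a),-.070+.031*np.sin(a),.1] for a in np.linspace(0,6.28,40)]
    big=cv2.resize(im[y0:y1,x0:x1],None,fx=8,fy=8,interpolation=cv2.INTER_CUBIC)
    cv2.imwrite(f'pics/b_{n}.png',big)
E
python3 - <<'E'
import cv2,numpy as np
a=cv2.imread('pics/b_scene.png');b=cv2.imread('pics/b_side.png');h=min(a.shape[0],b.shape[0])
o=np.hstack([a[:h],b[:h]]);print(o.shape);cv2.imwrite('pics/b.png',cv2.resize(o,(min(800,o.shape[1]),h*min(800,o.shape[1])//o.shape[1])))
E
```

```text
(536, 960, 3)
```

View pics/b.png

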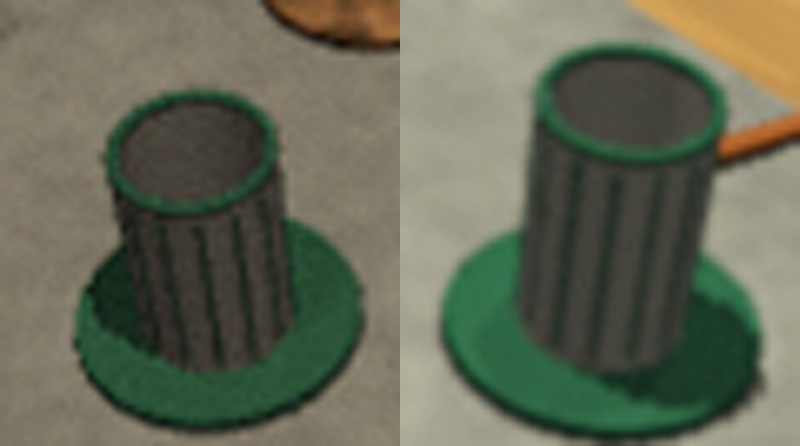

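Run:
```python
from m import *
print(cast(info('scene'),[(188.8,212.8)],.1),cast(info('side'),[(369.8,170.5)],.1))
o=manip.get_obs();print(o['time_s'],o['joint_velocities'].round(3))
```

```text
[[ 0.61094282 -0.06408252  0.1       ]] [[ 0.60581262 -0.0732596   0.1       ]]
21.5833 [-0.007  0.024  0.013 -0.     0.     0.001]
```

All three checks put the beaker within 5 mm of its bat's centre. Handing in.

```bash
python3 -c "
from plant import manip
print(manip.sign_off())"
```

```text
the job is handed in; nothing more can be done
None
```

The three pots are back on their own bats, and I handed the job in after about 21.6 s; no verdict was reported. I parked the red vase on the small cork mat. I then moved the blue pot to the blue bat, the green beaker to the green bat and the vase to the red bat. Set-down forces read at the wrist were 8.5–20 N, against the 50 N limit.

**Last checks**
- **Blue pot:** about 2 mm from the bat's centre by the wrist camera.
- **Red vase:** about 3 mm off by the wrist camera.
- **Green beaker:** about 5 mm off by the wrist camera. Against the bat centre each fixed camera had measured, it was about 4 mm off in the scene view and 3 mm in the side view.
- **Overall:** all three pots look upright in the last pictures and the cork mat is empty. The jars show at the same pixels as at the start (by eye). The gripper is open, about 0.2 m up, touching nothing.

**What disagreed or drifted**
- The scene and side cameras disagreed by about 9 mm in absolute position. I used the wrist camera, which agreed with their average.
- The tool slowly tilted to about 0.13 rad over the job. Tilt at grasp and at release always matched within about 0.03 rad, so the pots settled flat.
- The finger gap on the vase neck read 0.40, about 34 mm, where 30 mm was expected. The grip held both times.

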